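# Clear the mixing bench: nest the cups, lid the stack, shelve the bottles

### The arm

A 6-joint arm with a two-finger parallel gripper is mounted at the origin on the work surface. World frame = base frame: x ahead of the robot, y to its left, z up, the work surface at z = 0. Lengths are in m, angles in rad, forces in N, time in s.
With the tool pointing down it reaches from about 0.35 to 0.975 m from the base axis. Payload 4.9 kg.
Tool frame: the origin (TCP) lies at the very end of the fingers, on their centre line; the grasp point (between the pads) lies 19 mm behind it (ctrl.tcp_to_grasp is the z of the grasp point in the tool frame, in m); z points along the fingers, y is the line along which they close (so a half turn about z gives the same grasp; the last joint's range is limited). The gripper opens to 85 mm and grips with 20 to 120 N. Pads are 22 mm wide; open, the fingers measure 114 mm over their backs; the gripper's body (76 mm by 85 mm) begins 54 mm behind the grasp point. The pads swing forward as they close: fully open they stand 13 mm farther back than shut.
Start: joints at [-1.457, 0.053, 1.613, -0, 1.476, -0.119], TCP at [0.144, -0.608, 0.231] pointing down, gripper open.
Joint ranges: [-3.01, 3.01], [-1.01, 2.22], [0.06, 2.58], [-1.02, 4.17], [0.09, 2.62], [-3.14, 3.14]. Speed limits (rad/s): [2.57, 2.57, 3.14, 3.14, 3.14, 3.14].

### API

Orientations are given as a rotation vector (axis times angle).
In Python, from station import ctrl, eyes, job, nets gives the robot as it stands. The module is installed in compiled form; this text tells all that it offers.
- The arm moves only by the tool jog_arm, never from a script. Its argument "commands" is one flat list of numbers, 7 for each row, row after row: the shift along the tool's x, y, z each as a share of 0.06 m, from -1 to 1, then the turn, a rotation vector about the tool's x, y, z each as a share of 0.1 rad, from -1 to 1, then the finger opening in mm, from 0 to 85.4. In form: [x, y, z, ax, ay, az, grip, x, y, z, ax, ay, az, grip, ...]. A call has 1 to 20 rows; each row shifts and turns the commanded pose from where the row before left it, along the tool's axes as they then stand; what a row does not reach is not made up. A row lasts 1/8 s, in which the tool goes at most 62.5 mm and 10.7 degrees, less where a joint would pass 70% of its speed; a pose out of reach is approached as far as the arm can. A call with a number of a shift or a turn outside -1 to 1 is refused whole. A call with a gripper value outside its range is refused whole. The fingers move at their own pace and stop on an object; "newtons" is the grip in N (left out, the last holds). Time passes only in rows, so rows that do not move let the fingers close. It gives the time, the measured TCP pose, the force, the opening and the grip force at its end, in the units of the state.
- ctrl.get_obs(): the state, without advancing time (a new reading comes with each control period).
- eyes.get_image(name): name is "side" or "top"; returns a dict with "image" (400x640x3 uint8, red, green, blue), "z_map" (400x640 float32, m along the optical axis (not along the pixel's ray), 0 where there is no reading), "K" (3x3 intrinsics, pixels), "cam_to_world" (4x4, takes a point from camera to world coordinates). Camera axes: x right, y up, looking along -z (the intrinsics and any distortion apply to the point x, -y, -z); pixel columns grow to the right and rows downward; lengths in m; the calibration is good to about 2 mm. A picture is of the moment at which its call begins.
- job.finish_job(): hands the job in; it is judged then, once.
Trained networks look in the newest picture that a camera, given by its name, has taken for a name from the list of things; names that differ only in an ending like _2 or _b are one class to them, and where a whole thing is asked for, a point or a joint stands for the part that bears it (a point fixed in the world has none). Each returns a list of dicts, best first, with "p" (0 to 1); they miss things now and then, are a little off and sometimes report something else, mostly with a low value. They report only what shows in the picture. A call takes as long as a camera call. They do not tell look-alikes from the thing itself.
- nets.silhouettes(camera, name): "mask" (400x640 bool, what is visible of it) and "bbox" ([left, top, right, bottom] in pixels, round what is visible of it).
The state is a dict: "t": time; "q": joint angles; "dq": joint speeds; "effort": joint torques, N m; "tool_pos": TCP position; "tool_rot": TCP orientation; "contact_force": force on the tool from outside, world axes, zero at the start; "wrist_torque": the same for the moment, N m; "opening": finger opening in m; "grip_force": force on a finger pad.
Only numpy, scipy, OpenCV 4.12 (cv2) and the standard library are available. Lean on these libraries where they do the work, as an engineer would, in place of code of your own. Each camera call takes 0.05 s, during which the arm holds its last target. There are 200 camera calls.

### The job

The plaster work is done, so tidy the bench: nest all the grey mixing cups upright into one single stack standing on the white tray, each fully home in the one below, and put the dust lid on the top cup so that it sits flat. Stand the liquid bottles and the powder jar upright, not tipped, on top of the white riser shelf. Leave the dental model, the impression and the polishing-wheel stand where they are.

Things in the scene. Friction and masses are not known exactly. Their poses are not given: they have to be found in the camera images.
- cup1: one of up to five equal squat grey plastic mixing cups, open top, upright at the start; may be absent. 50 mm high: tapered body (42 mm across at the foot, 53 mm at 28 mm height), above it a straight stepped-out collar 22 mm high, 63 mm outside, 57 mm inside. Fully home, its collar rests on the rim of the cup below: 22 mm higher, 1.5 mm play all round. 80 g. Origin: centre of underside, z up
- cup2: one of up to five equal squat grey plastic mixing cups, open top, upright at the start; may be absent. 50 mm high: tapered body (42 mm across at the foot, 53 mm at 28 mm height), above it a straight stepped-out collar 22 mm high, 63 mm outside, 57 mm inside. Fully home, its collar rests on the rim of the cup below: 22 mm higher, 1.5 mm play all round. 80 g. Origin: centre of underside, z up
- cup3: one of up to five equal squat grey plastic mixing cups, open top, upright at the start; may be absent. 50 mm high: tapered body (42 mm across at the foot, 53 mm at 28 mm height), above it a straight stepped-out collar 22 mm high, 63 mm outside, 57 mm inside. Fully home, its collar rests on the rim of the cup below: 22 mm higher, 1.5 mm play all round. 80 g. Origin: centre of underside, z up
- cup4: one of up to five equal squat grey plastic mixing cups, open top, upright at the start; may be absent. 50 mm high: tapered body (42 mm across at the foot, 53 mm at 28 mm height), above it a straight stepped-out collar 22 mm high, 63 mm outside, 57 mm inside. Fully home, its collar rests on the rim of the cup below: 22 mm higher, 1.5 mm play all round. 80 g. Origin: centre of underside, z up
- cup5: one of up to five equal squat grey plastic mixing cups, open top, upright at the start; may be absent. 50 mm high: tapered body (42 mm across at the foot, 53 mm at 28 mm height), above it a straight stepped-out collar 22 mm high, 63 mm outside, 57 mm inside. Fully home, its collar rests on the rim of the cup below: 22 mm higher, 1.5 mm play all round. 80 g. Origin: centre of underside, z up
- lid: grey plastic dust lid for a cup: disc 64 mm across, 4 mm thick; below it a plug 51 mm across, 5 mm deep; on top a round knob 16 mm across, 22 mm high (31 mm high in all). 40 g. Stands on its plug, knob up. On a cup the disc rests on the rim, plug inside, 2.5 mm play. Origin: centre of the plug's underside, 45 mm above the underside of the cup it closes; z up
- bottle1: amber glass liquid bottle with paper label and black cap, 50 mm across, 108 mm high; straight wall up to 67 mm, then shoulder, narrow neck and cap (24 mm across). About 200 g. Origin: centre of the underside, z up. May be absent
- bottle2: white plastic liquid bottle with white cap, 44 mm across, 98 mm high; straight wall up to 61 mm, then shoulder, narrow neck and cap (22 mm across). About 130 g. Origin: centre of the underside, z up. May be absent
- jar: squat amber glass powder jar with paper label and wide white screw cap, 56 mm across, 82 mm high; straight wall up to 52 mm, cap 50 mm across. About 220 g. Origin: centre of the underside, z up. May be absent
- tray: white plastic instrument tray, fixed to the bench, 170 mm (its x) by 210 mm (its y), floor 4 mm thick, rim 4 mm thick and 16 mm high. Stands left or right of the middle. Origin: centre of its underside, on the bench; the inner floor is at z = 4 mm
- riser_top (a point): centre of the top of the white riser shelf, a low fixed bench shelf: flat top board 150 mm (its x) by 220 mm (its y), 70 mm above the bench, nothing above it. Stands on the side where the tray is not. Axes: x, y along the board's edges, z up
- model: bystander, leave it: red dental cast with white teeth, about 52 x 62 x 32 mm. Origin: middle of the underside
- putty: bystander, leave it: purple U-shaped silicone impression, about 50 x 58 x 18 mm. Origin: middle of the underside
- wheelstand: bystander, leave it: small aluminium block 50 x 60 mm with four little polishing wheels on upright pins, 66 mm high. Origin: middle of the underside
There are look-alikes about, which are no part of the job. Leave any green or turquoise look-alike of the bottle2 alone.

How it is judged:
By the outcome, as a careful person would: the job done as asked, in the order asked, and still so for the second after the job is handed in, with the robot touching nothing.
Of cup1, cup2, cup3, cup4, cup5 only 3 to 5 are there at a start; the rules pass over those that are not, and their reading is None.
Of bottle1, bottle2, jar only 2 to 3 are there at a start; the rules pass over those that are not, and their reading is None.
At some moment in a run one of cup1, cup2, cup3, cup4, cup5, lid may be knocked a few centimetres aside while the robot is not near it.
It also fails if it takes over 210 s, if anything falls off the work surface, if the arm or the gripper's body presses on something with over 40 N, if the wrist force passes 120 N, or if a joint passes its speed limit or range.

## Working session

There is one attempt and no reset: what is moved stays moved. The work goes in short steps, Python scripts to look and compute and a tool call to move; the robot and the scene stay as the last step left them, time stands still between calls to the robot, and variables do not carry over. Pictures are saved under pics/ and viewed, at most 14 in all, crops included, and the job is handed in when it is done.

Besides the shell and the picture viewer there is one more tool, called after ">>>" as name(argument=value, ...) on one line, values as JSON. jog_arm: Moves the arm, as the interface text tells. Shift numbers are shares of 0.06 m and turn numbers shares of 0.1 rad, none past 1 either way. Its arguments: {"type":"object","properties":{"commands":{"type":"array","items":{"type":"number"}},"newtons":{"type":"number"}},"required":["commands"]}

```bash
mkdir -p pics; cat > h.py <<'E'
import numpy as np, cv2
from station import ctrl, eyes, job, nets
def pts(im):
    z=im['z_map'];K=im['K'];T=im['cam_to_world']
    v,u=np.mgrid[0:400,0:640]
    P=np.stack([(u-K[0,2])/K[0,0]*z,-(v-K[1,2])/K[1,1]*z,-z],-1)
    W=P@T[:3,:3].T+T[:3,3]
    W[z==0]=np.nan
    return W
def save(im,n,box=None,s=1):
    a=im['image'][:,:,::-1]
    if box: a=a[box[1]:box[3],box[0]:box[2]]
    cv2.imwrite('pics/'+n,cv2.resize(a,None,fx=s,fy=s,interpolation=cv2.INTER_CUBIC))
E
python3 - <<'E'
from h import *
o=ctrl.get_obs();print(o['t'],o['tool_pos'],o['tool_rot'],ctrl.tcp_to_grasp)
for c in ['top','side']:
    im=eyes.get_image(c);save(im,c+'0.png',s=1.25);W=pts(im);print(c,im['K'].tolist(),im['cam_to_world'].round(3).tolist())
    for n in ['cup1','lid','bottle1','bottle2','jar','tray','riser_top','model','putty','wheelstand']:
        for d in nets.silhouettes(c,n)[:7]:
            m=d['mask']; w=W[m]; w=w[~np.isnan(w[:,0])]
            if len(w)<5: continue
            zt=np.percentile(w[:,2],97)
            t=w[w[:,2]>zt-.006]
            print(n,round(d['p'],2),np.array(d['bbox']).tolist(),'med',np.median(w,0).round(3),'ztop',zt.round(3),'topc',((t.min(0)+t.max(0))/2)[:2].round(3),'size',np.ptp(t,0)[:2].round(3))
print(ctrl.get_obs()['t'])
E
```

```text
0.0 [ 0.14410275 -0.60752154  0.23005655] [-3.11830916e+00 -3.64565296e-01  3.74289354e-05] -0.0187
top [[454.9007027529586, 0.0, 320.971815936427], [0.0, 454.9007027529586, 200.40991383281118], [0.0, 0.0, 1.0]] [[-0.017, 0.992, -0.126, 0.375], [-1.0, -0.017, 0.003, -0.014], [0.001, 0.126, 0.992, 1.311], [0.0, 0.0, 0.0, 1.0]]
cup1 0.96 [301.1, 183.2, 318.4, 203.7] med [0.56  0.014 0.022] ztop 0.05 topc [0.556 0.014] size [0.06  0.059]
cup1 0.79 [267.1, 225.9, 294.5, 246.0] med [0.443 0.103 0.021] ztop 0.051 topc [0.441 0.1  ] size [0.061 0.061]
cup1 0.72 [407.3, 252.0, 427.7, 278.6] med [ 0.349 -0.287  0.023] ztop 0.051 topc [ 0.349 -0.281] size [0.06  0.061]
cup1 0.63 [280.4, 149.2, 304.4, 169.4] med [0.661 0.062 0.02 ] ztop 0.05 topc [0.654 0.062] size [0.061 0.057]
lid 0.59 [373.8, 243.5, 399.3, 265.8] med [ 0.389 -0.198  0.008] ztop 0.03 topc [ 0.39  -0.199] size [0.014 0.014]
lid 0.2 [321.6, 149.5, 339.5, 169.7] med [ 0.663 -0.041  0.015] ztop 0.02 topc [ 0.659 -0.047] size [0.056 0.055]
bottle1 0.65 [233.0, 227.7, 249.0, 244.4] med [0.438 0.202 0.065] ztop 0.099 topc [0.439 0.2
[... 4183 characters left out ...]
r 0.79 [346.1, 213.0, 368.9, 251.4] med [0.443 0.025 0.058] ztop 0.083 topc [0.442 0.006] size [0.048 0.051]
tray 0.94 [288.4, 148.4, 347.6, 194.7] med [ 0.568 -0.291  0.004] ztop 0.015 topc [ 0.565 -0.26 ] size [0.187 0.289]
riser_top 0.87 [228.1, 278.4, 330.2, 400.0] med [0.583 0.329 0.069] ztop 0.072 topc [0.585 0.295] size [0.168 0.231]
model 0.69 [390.8, 341.8, 427.8, 380.0] med [0.352 0.308 0.018] ztop 0.032 topc [0.354 0.312] size [0.058 0.061]
putty 0.58 [259.1, 212.6, 281.3, 229.8] med [ 0.662 -0.043  0.014] ztop 0.018 topc [ 0.661 -0.047] size [0.055 0.054]
wheelstand 0.76 [304.9, 187.2, 326.6, 217.1] med [ 0.547 -0.094  0.021] ztop 0.064 topc [ 0.548 -0.107] size [0.037 0.033]
1.1
```

View pics/top0.png

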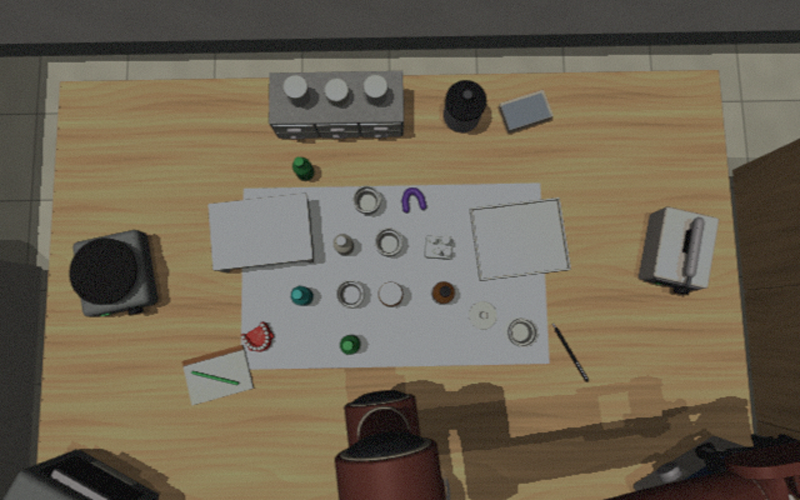

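View pics/side0.png

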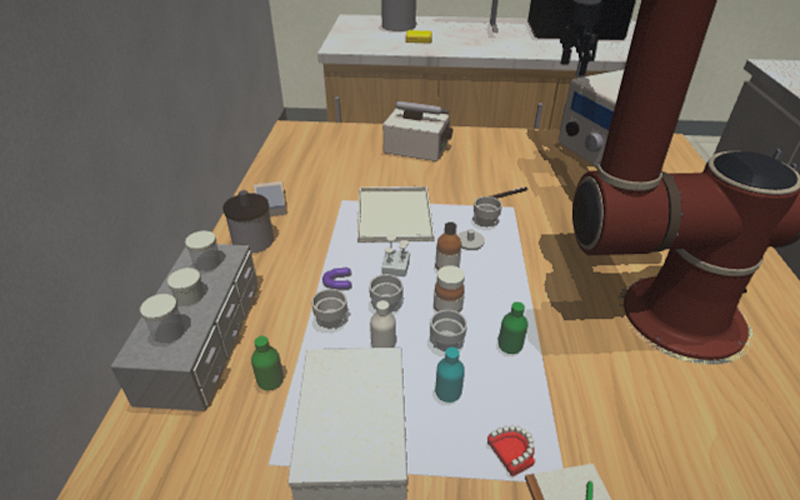

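In `top0.png` (1.25× scale) four open grey cups stand at (367,201), (388,243), (350,295) and (521,332). The lid is at (482,316), amber bottle1 at (443,292), white bottle2 at (343,244) and the jar at (390,294). The tray is on the right (520,240) and the riser on the left (262,232).

Possible mix-ups:
- **Bottle2:** the green bottles at (303,168) and (349,344) and the turquoise one at (301,295) are look-alikes to leave alone. I choose the white one at (343,244).
- **Cups:** the canisters on the drawer box at (296,88), (337,92) and (375,88) look similar but are not the cups. I choose the four open grey ones on the mat.

Next I'll take a close crop and a refined measurement.

```bash
cat >> h.py <<'E'
def centre(ims,xy,zlo,zhi,rad):
    """circle centre of the points with zlo<z<zhi near xy, per camera"""
    out=[]
    for im in ims:
        W=pts(im); xy_=np.array(xy,float)
        c=None
        for _ in range(3):
            w=W[(W[...,2]>zlo)&(W[...,2]<zhi)&(np.hypot(W[...,0]-xy_[0],W[...,1]-xy_[1])<rad)]
            if len(w)<8: break
            c=(np.percentile(w,2,0)+np.percentile(w,98,0))/2; xy_=c[:2]
        if len(w)>=8: out.append((c[:2].round(4).tolist(),np.ptp(w,0)[:2].round(3).tolist(),len(w),np.percentile(w[:,2],95).round(4)))
        else: out.append(None)
    return out
G={'A':(.558,.014),'B':(.443,.101),'C':(.35,-.281),'D':(.657,.061)}
def look(cups='ABCD',lid=True,bot=False):
    ims=[eyes.get_image('top'),eyes.get_image('side')]
    for k in cups: print(k,centre(ims,G[k],.042,.054,.042))
    if lid: print('lid knob',centre(ims,(.391,-.199),.022,.034,.02))
    if bot:
        for n,xy,h in (('b1',(.4415,-.109),.108),('b2',(.554,.113),.098),('jar',(.44,.008),.082)): print(n,centre(ims,xy,h-.008,h+.007,.035))
    return ims
E
python3 - <<'E'
from h import *
ims=look(bot=True); save(ims[0],'crop1.png',(220,120,440,290),3.4)
for im in ims:
  W=pts(im)
  for n,c,zl,zh,r in (('tray rim',(.564,-.291),.010,.02,.16),('riser',(.58,.296),.064,.076,.17)):
    w=W[(W[...,2]>zl)&(W[...,2]<zh)&(np.hypot(W[...,0]-c[0],W[...,1]-c[1])<r)]
    print(n,cv2.minAreaRect(w[:,:2].astype(np.float32)*1000))
E
```

```text
A [([0.5572, 0.0126], [0.063, 0.062], 86, np.float64(0.0516)), ([0.5592, 0.0102], [0.062, 0.065], 190, np.float64(0.051))]
B [([0.4417, 0.1001], [0.061, 0.062], 82, np.float64(0.0526)), ([0.4439, 0.0983], [0.062, 0.065], 218, np.float64(0.0508))]
C [([0.3494, -0.2816], [0.06, 0.063], 98, np.float64(0.0524)), ([0.3519, -0.2835], [0.062, 0.063], 130, np.float64(0.051))]
D [([0.6551, 0.0607], [0.063, 0.06], 86, np.float64(0.053)), ([0.6577, 0.0591], [0.062, 0.063], 190, np.float64(0.0509))]
lid knob [([0.3899, -0.1983], [0.014, 0.015], 23, np.float64(0.0327)), ([0.3925, -0.2002], [0.014, 0.017], 28, np.float64(0.0314))]
b1 [([0.4397, -0.1064], [0.021, 0.021], 63, np.float64(0.1102)), ([0.4434, -0.1098], [0.022, 0.023], 61, np.float64(0.1086))]
b2 [([0.5531, 0.115], [0.02, 0.022], 52, np.float64(0.1005)), ([0.556, 0.1128], [0.021, 0.02], 83, np.float64(0.099))]
jar [([0.4392, 0.0096], [0.046, 0.046], 257, np.float64(0.0849)), ([0.4418, 0.0079], [0.048, 0.052], 295, np.float64(0.083))]
tray rim ((564.2703857421875, -290.4665832519531), (170.06468200683594, 210.70555114746094), 5.9242262840271)
riser ((556.5656127929688, 272.8238830566406), (276.3270263671875, 272.4493103027344), 25.504852294921875)
tray rim ((563.442626953125, -267.3372802734375), (170.3010711669922, 268.3011169433594), 5.757544040679932)
riser ((557.4010009765625, 272.326904296875), (278.0553283691406, 270.3555908203125), 24.320640563964844)
```

View pics/crop1.png

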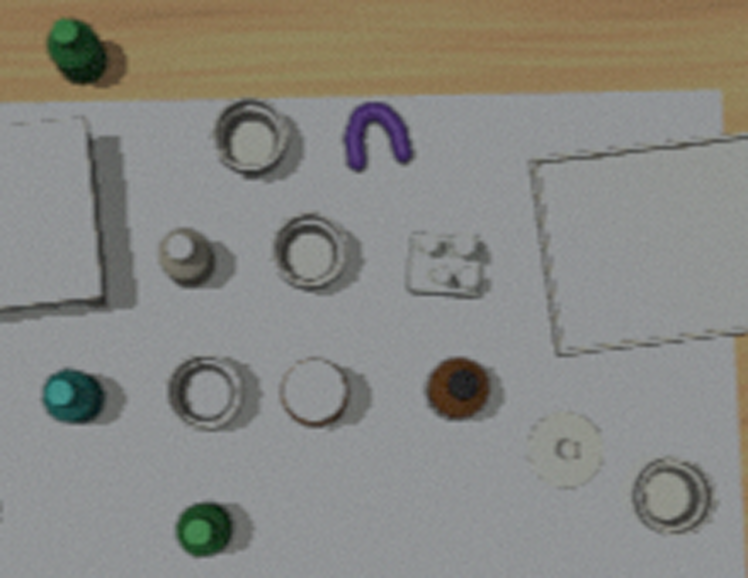

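>>> jog_arm(commands=[0,0,0,0,0,0.8,85,0,0,0,0,0,0.8,85,0,0,0,0,0,0.73,85,0,0,0,0,0,0,85], newtons=30)

```text
t: 1.7
tool_pos: [0.1442, -0.6081, 0.2313]
tool_rot: [-3.142, -0.001, 0.0]
contact_force: [-0.0, 1.1, -1.0]
opening: 0.085
grip_force: 0.0
```

The crop confirms it. The four grey cups sit at crop (252,140), (310,253), (206,392) and (672,496), the lid at (567,449) and the white bottle at (186,257). The amber bottle is at (458,388) and the jar at (315,391). The green and turquoise bottles stay where they are. The first pick is cup C.

>>> jog_arm(commands=[0.344,-0.543,0,0,0,0,85,0.344,-0.543,0,0,0,0,85,0.344,-0.543,0,0,0,0,85,0.344,-0.543,0,0,0,0,85,0.344,-0.543,0,0,0,0,85,0.344,-0.543,0,0,0,0,85,0.344,-0.543,0,0,0,0,85,0.344,-0.543,0,0,0,0,85,0.344,-0.543,0,0,0,0,85,0.344,-0.543,0,0,0,0,85,0,0,0.5,0,0,0,85,0,0,0.5,0,0,0,85,0,0,0.5,0,0,0,85,0,0,0.5,0,0,0,85,0,0,0.4,0,0,0,85,0,0,0,0,0,0,85])

```text
t: 3.7
tool_pos: [0.3495, -0.281, 0.0853]
tool_rot: [-3.138, -0.001, 0.005]
contact_force: [-0.2, 0.3, 0.4]
opening: 0.0853
grip_force: 0.0
```

>>> jog_arm(commands=[0.02,0.025,0.4,0,0,0,85,0,0,0.4,0,0,0,85,0,0,0.29,0,0,0,85,0,0,0,0,0,0,60,0,0,0,0,0,0,55,0,0,0,0,0,0,55,0,0,0,0,0,0,55,0,0,0,0,0,0,55], newtons=30)

```text
t: 4.7
tool_pos: [0.3525, -0.2846, 0.023]
tool_rot: [3.14, -0.0, 0.002]
contact_force: [-0.3, 1.0, 4.4]
opening: 0.0626
grip_force: 33.5
```

>>> jog_arm(commands=[0,0,-0.5,0,0,0,55,0,0,-0.5,0,0,0,55,0,0,-0.5,0,0,0,55,0,0,-0.5,0,0,0,55,0.505,0.017,0,0,0,0,55,0.505,0.017,0,0,0,0,55,0.505,0.017,0,0,0,0,55,0.505,0.017,0,0,0,0,55,0.505,0.017,0,0,0,0,55,0.505,0.017,0,0,0,0,55,0.505,0.017,0,0,0,0,55,0,0,0.4,0,0,0,55,0,0,0.4,0,0,0,55,0,0,0.4,0,0,0,55,0,0,0.4,0,0,0,55,0,0,0,0,0,0,55,0,0,0,0,0,0,55])

```text
t: 6.82
tool_pos: [0.5643, -0.2912, 0.0465]
tool_rot: [3.141, -0.0, 0.001]
contact_force: [-0.5, 0.3, 0.1]
opening: 0.0632
grip_force: 33.6
```

>>> jog_arm(commands=[0,0,0.2,0,0,0,55,0,0,0.117,0,0,0,55,0,0,0,0,0,0,55,0,0,0,0,0,0,85,0,0,0,0,0,0,85,0,0,0,0,0,0,85,0,0,-0.3,0,0,0,85,0,0,-0.5,0,0,0,85,0,0,-0.5,0,0,0,85,0,0,-0.5,0,0,0,85,0,0,-0.5,0,0,0,85,0,0,-0.5,0,0,0,85,0,0,-0.2,0,0,0,85,0,0,0,0,0,0,85])

```text
t: 8.57
tool_pos: [0.5644, -0.2913, 0.2084]
tool_rot: [3.14, -0.0, 0.003]
contact_force: [1.0, -0.4, -0.0]
opening: 0.0852
grip_force: 0.0
```

```bash
python3 - <<'E'
from h import *
G['S']=(.563,-.290);G['A']=(.5582,.0114)
ims=[eyes.get_image('top'),eyes.get_image('side')]
print('S',centre(ims,G['S'],.046,.058,.042))
for k in 'ABD': print(k,centre(ims,G[k],.042,.054,.042))
print('lid knob',centre(ims,(.391,-.199),.022,.034,.02))
o=ctrl.get_obs();print(o['t'],o['tool_pos'])
E
```

```text
S [([0.5708, -0.2779], [0.026, 0.056], 15, np.float64(0.0559)), ([0.5638, -0.2902], [0.059, 0.067], 123, np.float64(0.0541))]
A [([0.5571, 0.0127], [0.064, 0.062], 86, np.float64(0.0515)), ([0.5588, 0.0106], [0.062, 0.063], 188, np.float64(0.0505))]
B [([0.4418, 0.1002], [0.061, 0.061], 86, np.float64(0.0522)), ([0.4439, 0.0982], [0.061, 0.068], 214, np.float64(0.0507))]
D [([0.6554, 0.0609], [0.064, 0.06], 85, np.float64(0.0513)), ([0.6574, 0.059], [0.062, 0.064], 205, np.float64(0.0506))]
lid knob [None, ([0.3924, -0.2001], [0.014, 0.016], 27, np.float64(0.0311))]
8.675 [ 0.56336848 -0.29067385  0.20559208]
```

>>> jog_arm(commands=[-0.008,-0.501,0,0,0,0,85,-0.008,-0.501,0,0,0,0,85,-0.008,-0.501,0,0,0,0,85,-0.008,-0.501,0,0,0,0,85,-0.008,-0.501,0,0,0,0,85,-0.008,-0.501,0,0,0,0,85,-0.008,-0.501,0,0,0,0,85,-0.008,-0.501,0,0,0,0,85,-0.008,-0.501,0,0,0,0,85,-0.008,-0.501,0,0,0,0,85,0,0,0.5,0,0,0,85,0,0,0.5,0,0,0,85,0,0,0.5,0,0,0,85,0,0,0.5,0,0,0,85,0,0,0.4,0,0,0,85,0,0,0,0,0,0,85,0,0,0,0,0,0,85])

```text
t: 10.8
tool_pos: [0.5592, 0.0096, 0.063]
tool_rot: [-3.142, 0.0, 0.0]
contact_force: [0.7, -0.3, 1.1]
opening: 0.0852
grip_force: 0.0
```

>>> jog_arm(commands=[0,0,0.35,0,0,0,85,0,0,0.333,0,0,0,85,0,0,0,0,0,0,85,0,0,0,0,0,0,55,0,0,0,0,0,0,55,0,0,0,0,0,0,55,0,0,0,0,0,0,55,0,0,-0.5,0,0,0,55,0,0,-0.5,0,0,0,55,0,0,-0.5,0,0,0,55,0,0,-0.5,0,0,0,55,0,0,-0.5,0,0,0,55,0,0,-0.5,0,0,0,55,0,0,0,0,0,0,55])

```text
t: 12.55
tool_pos: [0.5606, 0.0094, 0.2044]
tool_rot: [3.141, -0.0, 0.008]
contact_force: [0.5, -0.6, -1.6]
opening: 0.0631
grip_force: 33.5
```

```bash
python3 - <<'E'
from h import *
ims=[eyes.get_image('top'),eyes.get_image('side')]
print('S',centre(ims,(.563,-.29),.046,.058,.042)); print('held',centre(ims[1:],(.559,.0104),.21,.24,.05))
save(ims[1],'side1.png',(220,80,440,260),3.5)
E
```

```text
S [([0.5614, -0.2869], [0.06, 0.063], 94, np.float64(0.0554)), ([0.5508, -0.2965], [0.035, 0.056], 45, np.float64(0.0536))]
held [([0.5591, 0.0184], [0.062, 0.082], 416, np.float64(0.2355))]
```

View pics/side1.png

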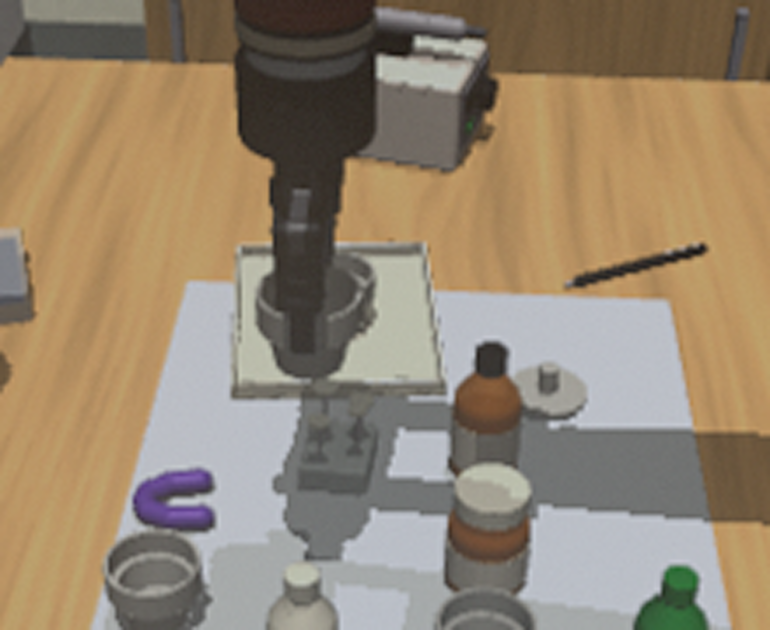

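The side crop shows cup A upright in the gripper at (315,310) and the first cup standing on the tray behind it. Now I'll carry it over the stack.

>>> jog_arm(commands=[0.008,0.5,0,0,0,0,55,0.008,0.5,0,0,0,0,55,0.008,0.5,0,0,0,0,55,0.008,0.5,0,0,0,0,55,0.008,0.5,0,0,0,0,55,0.008,0.5,0,0,0,0,55,0.008,0.5,0,0,0,0,55,0.008,0.5,0,0,0,0,55,0.008,0.5,0,0,0,0,55,0.008,0.5,0,0,0,0,55,0,0,0.5,0,0,0,55,0,0,0.5,0,0,0,55,0,0,0.5,0,0,0,55,0,0,0.4,0,0,0,55,0,0,0,0,0,0,55,0,0,0,0,0,0,55])

```text
t: 14.65
tool_pos: [0.5638, -0.2903, 0.0876]
tool_rot: [-3.141, 0.0, 0.001]
contact_force: [-0.7, 0.2, -0.6]
opening: 0.0627
grip_force: 33.5
```

>>> jog_arm(commands=[0,0,0.2,0,0,0,55,0,0,0.2,0,0,0,55,0,0,0.2,0,0,0,55,0,0,0.05,0,0,0,55,0,0,0,0,0,0,55])

```text
t: 15.28
tool_pos: [0.5641, -0.2904, 0.0492]
tool_rot: [-3.141, 0.0, -0.0]
contact_force: [-1.4, 0.8, 3.7]
opening: 0.0628
grip_force: 33.9
```

>>> jog_arm(commands=[0,0,0.017,0,0,0,55,0,0,0,0,0,0,55,0,0,0,0,0,0,85,0,0,0,0,0,0,85,0,0,0,0,0,0,85,0,0,-0.3,0,0,0,85,0,0,-0.5,0,0,0,85,0,0,-0.5,0,0,0,85,0,0,-0.5,0,0,0,85,0,0,-0.5,0,0,0,85,0,0,-0.35,0,0,0,85,0,0,0,0,0,0,85])

```text
t: 16.77
tool_pos: [0.565, -0.2912, 0.2099]
tool_rot: [3.139, -0.0, 0.006]
contact_force: [-0.3, 0.1, -0.5]
opening: 0.085
grip_force: 0.0
```

```bash
python3 - <<'E'
from h import *
ims=[eyes.get_image('top'),eyes.get_image('side')]
print('S',centre(ims,(.563,-.290),.066,.085,.042))
for k in 'BD': print(k,centre(ims,G[k],.042,.054,.042))
print('lid knob',centre(ims,(.391,-.199),.022,.034,.02))
o=ctrl.get_obs();print(o['t'],o['tool_pos'])
E
```

```text
S [([0.571, -0.2858], [0.021, 0.061], 22, np.float64(0.079)), ([0.5649, -0.2892], [0.062, 0.068], 155, np.float64(0.0765))]
B [([0.4417, 0.1001], [0.061, 0.061], 83, np.float64(0.0522)), ([0.4439, 0.0981], [0.06, 0.065], 217, np.float64(0.0508))]
D [([0.6548, 0.0607], [0.063, 0.06], 88, np.float64(0.0515)), ([0.6574, 0.0588], [0.062, 0.063], 204, np.float64(0.0508))]
lid knob [None, ([0.3923, -0.2008], [0.014, 0.017], 30, np.float64(0.031))]
16.875 [ 0.56361536 -0.29026012  0.20621056]
```

Stack top measures 76.5 mm, against 76 mm when fully home. Next is cup D.

>>> jog_arm(commands=[0.13,-0.485,0,0,0,0,85,0.13,-0.485,0,0,0,0,85,0.13,-0.485,0,0,0,0,85,0.13,-0.485,0,0,0,0,85,0.13,-0.485,0,0,0,0,85,0.13,-0.485,0,0,0,0,85,0.13,-0.485,0,0,0,0,85,0.13,-0.485,0,0,0,0,85,0.13,-0.485,0,0,0,0,85,0.13,-0.485,0,0,0,0,85,0.13,-0.485,0,0,0,0,85,0.13,-0.485,0,0,0,0,85,0,0,0.5,0,0,0,85,0,0,0.5,0,0,0,85,0,0,0.5,0,0,0,85,0,0,0.5,0,0,0,85,0,0,0.4,0,0,0,85,0,0,0,0,0,0,85,0,0,0,0,0,0,85])

```text
t: 19.25
tool_pos: [0.6576, 0.0587, 0.0628]
tool_rot: [-3.142, 0.0, 0.001]
contact_force: [0.1, 0.9, 0.4]
opening: 0.0852
grip_force: 0.0
```

>>> jog_arm(commands=[0,0,0.35,0,0,0,85,0,0,0.333,0,0,0,85,0,0,0,0,0,0,85,0,0,0,0,0,0,55,0,0,0,0,0,0,55,0,0,0,0,0,0,55,0,0,0,0,0,0,55,0,0,-0.5,0,0,0,55,0,0,-0.5,0,0,0,55,0,0,-0.5,0,0,0,55,0,0,-0.5,0,0,0,55,0,0,-0.5,0,0,0,55,0,0,-0.5,0,0,0,55,0,0,0,0,0,0,55])

```text
t: 21.0
tool_pos: [0.6593, 0.0587, 0.2053]
tool_rot: [3.141, -0.0, 0.01]
contact_force: [-0.3, 0.1, -0.5]
opening: 0.0626
grip_force: 33.3
```

```bash
python3 - <<'E'
from h import *
ims=[eyes.get_image('top'),eyes.get_image('side')]
print('S',centre(ims,(.563,-.290),.066,.085,.042)); print('held',centre(ims[1:],(.657,.06),.21,.24,.05))
for k in 'BD': print(k,centre(ims,G[k],.042,.054,.042))
print('lid knob',centre(ims,(.391,-.199),.022,.034,.02))
E
```

```text
S [([0.5623, -0.2864], [0.062, 0.063], 105, np.float64(0.0776)), ([0.565, -0.2895], [0.063, 0.069], 149, np.float64(0.0762))]
held [([0.6563, 0.0653], [0.062, 0.083], 454, np.float64(0.2373))]
B [None, ([0.4439, 0.0978], [0.062, 0.066], 221, np.float64(0.051))]
D [None, None]
lid knob [([0.3898, -0.1991], [0.014, 0.015], 26, np.float64(0.0326)), ([0.3924, -0.1994], [0.014, 0.015], 30, np.float64(0.0314))]
```

>>> jog_arm(commands=[-0.129,0.484,0,0,0,0,55,-0.129,0.484,0,0,0,0,55,-0.129,0.484,0,0,0,0,55,-0.129,0.484,0,0,0,0,55,-0.129,0.484,0,0,0,0,55,-0.129,0.484,0,0,0,0,55,-0.129,0.484,0,0,0,0,55,-0.129,0.484,0,0,0,0,55,-0.129,0.484,0,0,0,0,55,-0.129,0.484,0,0,0,0,55,-0.129,0.484,0,0,0,0,55,-0.129,0.484,0,0,0,0,55,0,0,0.5,0,0,0,55,0,0,0.5,0,0,0,55,0,0,0.5,0,0,0,55,0,0,0.033,0,0,0,55,0,0,0,0,0,0,55,0,0,0,0,0,0,55])

```text
t: 23.35
tool_pos: [0.5655, -0.2902, 0.1116]
tool_rot: [3.14, -0.0, 0.003]
contact_force: [-0.6, 0.9, -0.5]
opening: 0.0624
grip_force: 33.3
```

>>> jog_arm(commands=[0,0,0.2,0,0,0,55,0,0,0.2,0,0,0,55,0,0,0.2,0,0,0,55,0,0,0.05,0,0,0,55,0,0,0,0,0,0,55])

```text
t: 23.98
tool_pos: [0.5647, -0.2897, 0.0706]
tool_rot: [-3.141, 0.0, 0.0]
contact_force: [0.5, -0.3, 1.1]
opening: 0.0625
grip_force: 33.5
```

>>> jog_arm(commands=[0,0,0.017,0,0,0,55,0,0,0,0,0,0,55,0,0,0,0,0,0,85,0,0,0,0,0,0,85,0,0,0,0,0,0,85,0,0,-0.3,0,0,0,85,0,0,-0.5,0,0,0,85,0,0,-0.5,0,0,0,85,0,0,-0.5,0,0,0,85,0,0,-0.483,0,0,0,85,0,0,0,0,0,0,85])

```text
t: 25.35
tool_pos: [0.5665, -0.2909, 0.2119]
tool_rot: [3.137, -0.0, 0.01]
contact_force: [1.4, -0.6, -0.2]
opening: 0.0851
grip_force: 0.0
```

```bash
python3 - <<'E'
from h import *
ims=[eyes.get_image('top'),eyes.get_image('side')]
print('S',centre(ims,(.563,-.290),.088,.106,.042))
for k in 'B': print(k,centre(ims,G[k],.042,.054,.042))
print('lid knob',centre(ims,(.391,-.199),.022,.034,.02))
o=ctrl.get_obs();print(o['t'],o['tool_pos'])
E
```

```text
S [([0.5728, -0.2857], [0.018, 0.061], 22, np.float64(0.1001)), ([0.5649, -0.289], [0.061, 0.069], 163, np.float64(0.0985))]
B [([0.4409, 0.1002], [0.061, 0.061], 83, np.float64(0.0518)), ([0.4438, 0.0985], [0.061, 0.064], 216, np.float64(0.0508))]
lid knob [None, ([0.3923, -0.1988], [0.014, 0.016], 29, np.float64(0.0314))]
25.45 [ 0.56466586 -0.2897293   0.20718767]
```

>>> jog_arm(commands=[-0.155,-0.497,0,0,0,0,78,-0.155,-0.497,0,0,0,0,78,-0.155,-0.497,0,0,0,0,78,-0.155,-0.497,0,0,0,0,78,-0.155,-0.497,0,0,0,0,78,-0.155,-0.497,0,0,0,0,78,-0.155,-0.497,0,0,0,0,78,-0.155,-0.497,0,0,0,0,78,-0.155,-0.497,0,0,0,0,78,-0.155,-0.497,0,0,0,0,78,-0.155,-0.497,0,0,0,0,78,-0.155,-0.497,0,0,0,0,78,-0.155,-0.497,0,0,0,0,78,0,0,0.5,0,0,0,78,0,0,0.5,0,0,0,78,0,0,0.5,0,0,0,78,0,0,0.3,0,0,0,78,0,0,0,0,0,0,78,0,0,0,0,0,0,78])

```text
t: 27.82
tool_pos: [0.4445, 0.0979, 0.0998]
tool_rot: [-3.142, 0.0, -0.002]
contact_force: [-0.4, 0.7, -0.3]
opening: 0.0778
grip_force: 0.0
```

>>> jog_arm(commands=[0,0,0.45,0,0,0,78,0,0,0.45,0,0,0,78,0,0,0.383,0,0,0,78,0,0,0,0,0,0,78,0,0,0,0,0,0,55,0,0,0,0,0,0,55,0,0,0,0,0,0,55,0,0,0,0,0,0,55,0,0,-0.5,0,0,0,55,0,0,-0.5,0,0,0,55,0,0,-0.5,0,0,0,55,0,0,-0.5,0,0,0,55,0,0,-0.5,0,0,0,55,0,0,-0.5,0,0,0,55,0,0,0,0,0,0,55])

```text
t: 29.7
tool_pos: [0.4462, 0.0981, 0.2063]
tool_rot: [-3.141, 0.0, -0.013]
contact_force: [-0.1, -0.8, -1.8]
opening: 0.0628
grip_force: 33.1
```

```bash
python3 - <<'E'
from h import *
ims=[eyes.get_image('top'),eyes.get_image('side')]
print('S',centre(ims,(.563,-.290),.088,.106,.042)); print('held',centre(ims[1:],(.444,.098),.21,.24,.05))
print('B',centre(ims,G['B'],.042,.054,.042))
print('lid knob',centre(ims,(.391,-.199),.022,.034,.02))
E
```

```text
S [([0.5634, -0.2854], [0.063, 0.062], 117, np.float64(0.0996)), ([0.5649, -0.2892], [0.061, 0.068], 157, np.float64(0.0983))]
held [([0.4402, 0.1086], [0.062, 0.08], 408, np.float64(0.2357))]
B [None, None]
lid knob [([0.3898, -0.1991], [0.014, 0.014], 24, np.float64(0.0317)), ([0.3899, -0.2005], [0.008, 0.012], 11, np.float64(0.032))]
```

>>> jog_arm(commands=[0.155,0.497,0,0,0,0,55,0.155,0.497,0,0,0,0,55,0.155,0.497,0,0,0,0,55,0.155,0.497,0,0,0,0,55,0.155,0.497,0,0,0,0,55,0.155,0.497,0,0,0,0,55,0.155,0.497,0,0,0,0,55,0.155,0.497,0,0,0,0,55,0.155,0.497,0,0,0,0,55,0.155,0.497,0,0,0,0,55,0.155,0.497,0,0,0,0,55,0.155,0.497,0,0,0,0,55,0.155,0.497,0,0,0,0,55,0,0,0.5,0,0,0,55,0,0,0.5,0,0,0,55,0,0,0.167,0,0,0,55,0,0,0,0,0,0,55,0,0,0,0,0,0,55])

```text
t: 32.05
tool_pos: [0.5654, -0.2901, 0.1332]
tool_rot: [3.14, -0.0, 0.003]
contact_force: [0.4, -0.7, -1.3]
opening: 0.0629
grip_force: 33.2
```

>>> jog_arm(commands=[0,0,0.2,0,0,0,55,0,0,0.2,0,0,0,55,0,0,0.2,0,0,0,55,0,0,0.05,0,0,0,55,0,0,0,0,0,0,55])

```text
t: 32.67
tool_pos: [0.5702, -0.2912, 0.1014]
tool_rot: [3.137, 0.0, 0.02]
contact_force: [0.5, 5.5, 24.3]
opening: 0.0632
grip_force: 36.4
```

24 N at about 10 mm above home: the cup has caught on the inner ledge of the one below. I'll back up and look.

>>> jog_arm(commands=[0,0,-0.2,0,0,0,55,0,0,-0.3,0,0,0,55,0,0,-0.3,0,0,0,55,0,0,-0.3,0,0,0,55,0,0,-0.3,0,0,0,55,0,0,0,0,0,0,55,0,0,0,0,0,0,55])

```text
t: 33.55
tool_pos: [0.5644, -0.2896, 0.1764]
tool_rot: [-3.141, 0.0, 0.001]
contact_force: [-0.0, 0.9, -1.2]
opening: 0.0632
grip_force: 34.1
```

```bash
python3 - <<'E'
from h import *
ims=[eyes.get_image('top'),eyes.get_image('side')]
print('S',centre(ims,(.563,-.290),.088,.104,.042))
for zl,zh in ((.150,.172),(.172,.19),(.19,.21)): print('held',zl,centre(ims,(.565,-.289),zl,zh,.05))
o=ctrl.get_obs();print(o['t'],o['tool_pos'],o['tool_rot'])
save(ims[1],'side2.png',(270,80,370,200),5)
E
```

```text
S [None, ([0.5623, -0.2894], [0.06, 0.066], 151, np.float64(0.0984))]
held 0.15 [([0.5521, -0.2948], [0.018, 0.026], 36, np.float64(0.1657)), ([0.5556, -0.2731], [0.046, 0.024], 106, np.float64(0.17))]
held 0.172 [([0.5419, -0.3076], [0.009, 0.009], 13, np.float64(0.1815)), ([0.5581, -0.2839], [0.061, 0.074], 146, np.float64(0.1893))]
held 0.19 [None, ([0.5585, -0.2839], [0.062, 0.086], 169, np.float64(0.2083))]
33.65 [ 0.56409406 -0.28936253  0.17563136] [-3.14044673e+00  4.23952814e-04  2.70781671e-03]
```

View pics/side2.png

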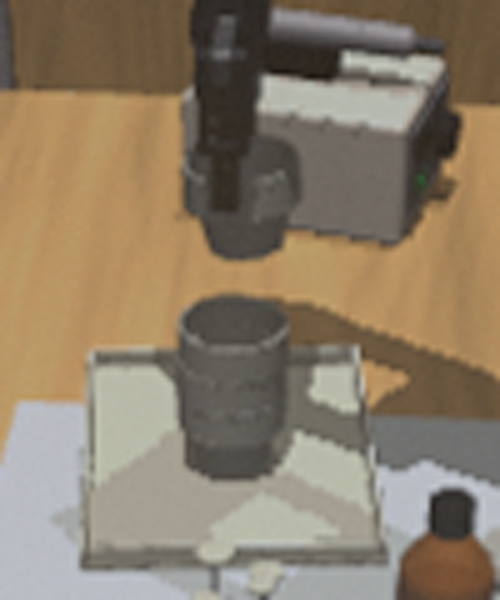

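Side crop: the held cup is at (241,195), and its centre sits at a lower x than the finger at (225,150). The stack at (235,385) is upright. I'll measure both midlines row by row.

```bash
cat >> h.py <<'E'
def midx(im,c,zl,zh,wmin=.045,r=.05):
    """x of the mid line of a round thing at (c) from the rows of the side picture"""
    W=pts(im);K=im['K'];T=im['cam_to_world'];o=[]
    m=(W[...,2]>zl)&(W[...,2]<zh)&(np.hypot(W[...,0]-c[0],W[...,1]-c[1])<r)
    for v in range(400):
        u=np.where(m[v])[0]
        if len(u)<5: continue
        a=(u.min()+u.max())/2; w=W[v,u]
        if np.ptp(w[:,0])<wmin: continue
        d=T[:3,:3]@np.array([(a-K[0,2])/K[0,0],-(v-K[1,2])/K[1,1],-1])
        s=(c[1]-T[1,3])/d[1]; o.append((T[0,3]+s*d[0],np.ptp(w[:,0])))
    o=np.array(o);return o.mean(0).round(4),len(o),o[:,0].std().round(4)
E
python3 - <<'E'
from h import *
for _ in range(2):
    im=eyes.get_image('side')
    print('stack',midx(im,(.563,-.289),.03,.10),midx(im,(.563,-.289),.075,.10,.055))
    print('held',midx(im,(.559,-.289),.155,.212),midx(im,(.559,-.289),.182,.205,.055))
E
```

```text
stack (array([0.5639, 0.0576]), 27, np.float64(0.001)) (array([0.563 , 0.0579]), 11, np.float64(0.0006))
held (array([0.5585, 0.0557]), 16, np.float64(0.0009)) (array([0.5587, 0.0582]), 9, np.float64(0.0004))
stack (array([0.5638, 0.0577]), 27, np.float64(0.0009)) (array([0.5631, 0.0588]), 11, np.float64(0.0007))
held (array([0.5586, 0.0555]), 16, np.float64(0.0008)) (array([0.5587, 0.0581]), 9, np.float64(0.0004))
```

>>> jog_arm(commands=[0.072,0,0,0,0,0,55,0,0,0.375,0,0,0,55,0,0,0.375,0,0,0,55,0,0,0.2,0,0,0,55,0,0,0.15,0,0,0,55,0,0,0.15,0,0,0,55,0,0,0,0,0,0,55])

```text
t: 34.62
tool_pos: [0.5689, -0.2897, 0.1014]
tool_rot: [-3.141, 0.0, 0.001]
contact_force: [0.2, -0.4, -1.0]
opening: 0.0628
grip_force: 34.1
```

>>> jog_arm(commands=[0,0,0.06,0,0,0,55,0,0,0.06,0,0,0,55,0,0,0.04,0,0,0,55,0,0,0,0,0,0,55])

```text
t: 35.12
tool_pos: [0.5724, -0.2914, 0.0986]
tool_rot: [3.137, -0.0, 0.013]
contact_force: [-1.6, 2.5, 15.6]
opening: 0.0628
grip_force: 35.6
```

Still catching at the ledge, about 7 mm up. I'll back off a little and fit known-radius circles to both collars in x and y.

>>> jog_arm(commands=[0,0,-0.15,0,0,0,55,0,0,-0.15,0,0,0,55,0,0,0,0,0,0,55,0,0,0,0,0,0,55])

```text
t: 35.62
tool_pos: [0.5686, -0.2895, 0.1096]
tool_rot: [-3.141, 0.0, 0.001]
contact_force: [0.3, -0.2, -1.2]
opening: 0.063
grip_force: 34.2
```

```bash
cat >> h.py <<'E'
from scipy.optimize import least_squares
def cyl(W,c,zl,zh,r=.0315):
    c=np.array(c,float)
    for tol in (.008,.005,.0035,.0035):
        d=np.hypot(W[...,0]-c[0],W[...,1]-c[1])
        w=W[(W[...,2]>zl)&(W[...,2]<zh)&(abs(d-r)<tol)&(W[...,1]>c[1])]
        c=least_squares(lambda p:np.hypot(w[:,0]-p[0],w[:,1]-p[1])-r,c,loss='soft_l1',f_scale=.001).x
    return c.round(4),len(w)
E
python3 - <<'E'
from h import *
W=np.concatenate([pts(eyes.get_image('side')) for _ in range(4)])
o=ctrl.get_obs();print(o['t'],o['tool_pos'],o['tool_rot'])
for a,b in ((.035,.05),(.056,.072),(.078,.094)): print('stack',a,cyl(W,(.563,-.289),a,b))
for a,b in ((.12,.127),(.127,.134),(.12,.14)): print('held',a,cyl(W,(.563,-.289),a,b))
im=eyes.get_image('side'); save(im,'side3.png',(280,100,360,180),7)
w=W[(np.hypot(W[...,0]-.563,W[...,1]+.289)<.05)]
for a in np.arange(.06,.2,.01):
    s=w[(w[:,2]>a)&(w[:,2]<a+.01)]
    print(a.round(2),len(s),np.percentile(s[:,0],[2,98]).round(4) if len(s)>5 else '')
E
```

```text
35.825 [ 0.56863933 -0.2895378   0.10957931] [-3.14094552e+00  4.17593438e-04  1.50902526e-03]
stack 0.035 (array([ 0.564 , -0.2915]), 360)
stack 0.056 (array([ 0.5643, -0.2912]), 409)
stack 0.078 (array([ 0.563 , -0.2904]), 420)
held 0.12 (array([ 0.5634, -0.2901]), 136)
held 0.127 (array([ 0.5638, -0.2902]), 121)
held 0.12 (array([ 0.5635, -0.2901]), 262)
0.06 252 [0.5348 0.5951]
0.07 279 [0.535  0.5951]
0.08 286 [0.5327 0.5912]
0.09 391 [0.5329 0.5915]
0.1 158 [0.5385 0.5904]
0.11 367 [0.5331 0.5905]
0.12 448 [0.5333 0.5941]
0.13 223 [0.5336 0.5828]
0.14 101 [0.5581 0.5776]
0.15 17 [0.5559 0.5742]
0.16 45 [0.5559 0.5773]
0.17 26 [0.5517 0.5669]
0.18 69 [0.5516 0.5858]
0.19 45 [0.5517 0.5857]
0.2 144 [0.5492 0.5863]
```

View pics/side3.png

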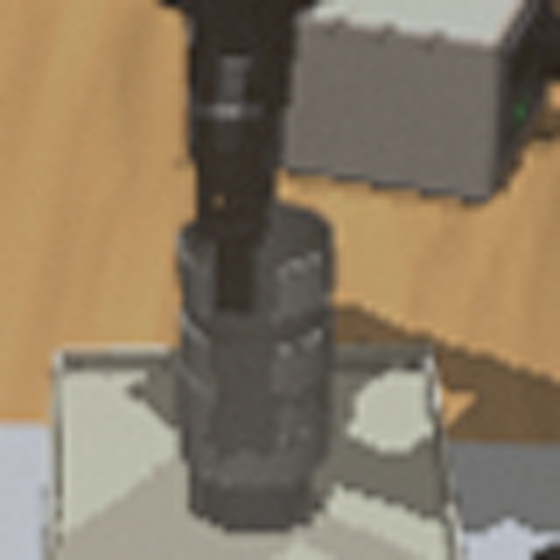

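The collars look aligned at (255,260) and (255,370), so the held cup may be tilted about the pinch axis. I'll raise it and measure its lean.

>>> jog_arm(commands=[0,0,-0.4,0,0,0,55,0,0,-0.4,0,0,0,55,0,0,-0.4,0,0,0,55,0,0,0,0,0,0,55,0,0,0,0,0,0,55])

```text
t: 36.5
tool_pos: [0.5685, -0.2894, 0.181]
tool_rot: [-3.141, 0.0, 0.002]
contact_force: [-0.6, -0.5, -1.1]
opening: 0.0627
grip_force: 34.2
```

```bash
python3 - <<'E'
from h import *
o=ctrl.get_obs();print(o['tool_pos'],o['tool_rot'])
ims=[eyes.get_image('side') for _ in range(4)]
K=ims[0]['K'];T=ims[0]['cam_to_world']
def prof(c,zl,zh):
    L={}
    for im in ims:
        W=pts(im); m=(W[...,2]>zl)&(W[...,2]<zh)&(np.hypot(W[...,0]-c[0],W[...,1]-c[1])<.05)
        for v in range(400):
            u=np.where(m[v])[0]
            if len(u)<5: continue
            a=(u.min()+u.max())/2; d=T[:3,:3]@np.array([(a-K[0,2])/K[0,0],-(v-K[1,2])/K[1,1],-1]); s=(c[1]-T[1,3])/d[1]
            L.setdefault(v,[]).append((T[0,3]+s*d[0],T[2,3]+s*d[2],np.ptp(W[v,u,0])))
    for v in L: print(v,np.mean(L[v],0).round(4))
print('held');prof((.5635,-.29),.155,.22)
print('stack');prof((.5635,-.29),.01,.102)
W=np.concatenate([pts(i) for i in ims])
for z,r in ((.163,.0217+.0007),(.17,.0235),(.176,.0245),(.19,.0315),(.20,.0315)): print(z,cyl(W,(.5635,-.29),z-.004,z+.004,r))
save(ims[0],'side4.png',(285,60,355,170),7)
E
```

```text
[ 0.56850187 -0.28941479  0.1809848 ] [-3.14063781e+00  3.75652503e-04  2.22496077e-03]
held
101 [0.5656 0.2246 0.0187]
102 [0.5656 0.2218 0.019 ]
105 [0.5507 0.2139 0.0117]
106 [0.5474 0.2111 0.0188]
107 [0.5616 0.2078 0.054 ]
108 [0.5629 0.2049 0.0562]
109 [0.5629 0.202  0.0613]
110 [0.5629 0.1992 0.0609]
111 [0.5629 0.1963 0.0604]
112 [0.5629 0.1934 0.0602]
113 [0.5629 0.1905 0.0602]
114 [0.5629 0.1876 0.0606]
115 [0.5629 0.1847 0.0608]
116 [0.5629 0.1818 0.0613]
117 [0.5619 0.1789 0.0589]
118 [0.5629 0.1759 0.0553]
119 [0.5642 0.1729 0.0531]
120 [0.5632 0.17   0.0493]
121 [0.5628 0.167  0.0458]
122 [0.5615 0.1641 0.0426]
123 [0.5615 0.1611 0.0428]
124 [0.5615 0.1581 0.0429]
125 [0.5601 0.1551 0.0399]
126 [0.5614 0.152  0.0377]
127 [0.5608 0.149  0.0335]
128 [0.5611 0.146  0.0261]
103 [0.5656 0.219  0.019 ]
stack
139 [0.5641 0.1117 0.0342]
140 [0.5641 0.1085 0.0453]
141 [0.5627 0.1054 0.0537]
142 [0.5641 0.1021 0.0561]
143 [0.5627 0.099  0.059 ]
144 [0.5627 0.0958 0.0587]
145 [0.5627 0.0926 0.0585]
146 [0.5627 0.0893 0.0582]
147 [0.5627 0.0861 0.0583]
148 [0.5627 0.0828 0.0583]
14
[... 166 characters left out ...]
.5655 0.0596 0.0603]
156 [0.5655 0.0562 0.0606]
157 [0.5641 0.0529 0.0565]
158 [0.5641 0.0495 0.0566]
159 [0.5641 0.0462 0.0566]
160 [0.5641 0.0428 0.0568]
161 [0.564  0.0393 0.057 ]
162 [0.564  0.0359 0.0571]
163 [0.564  0.0325 0.0571]
164 [0.564  0.029  0.0574]
165 [0.564  0.0256 0.0577]
166 [0.564  0.0221 0.0517]
167 [0.564  0.0186 0.0471]
168 [0.564  0.0151 0.0404]
169 [0.564  0.0116 0.0406]
170 [0.564  0.0081 0.0407]
171 [0.564  0.0046 0.0349]
172 [0.5636 0.001  0.0298]
173 [ 0.5636 -0.0025  0.0167]
0.163 (array([ 0.5613, -0.2884]), 151)
0.17 (array([ 0.5616, -0.2881]), 166)
0.176 (array([ 0.5617, -0.2877]), 108)
0.19 (array([ 0.5628, -0.2898]), 179)
0.2 (array([ 0.5632, -0.2906]), 177)
```

View pics/side4.png

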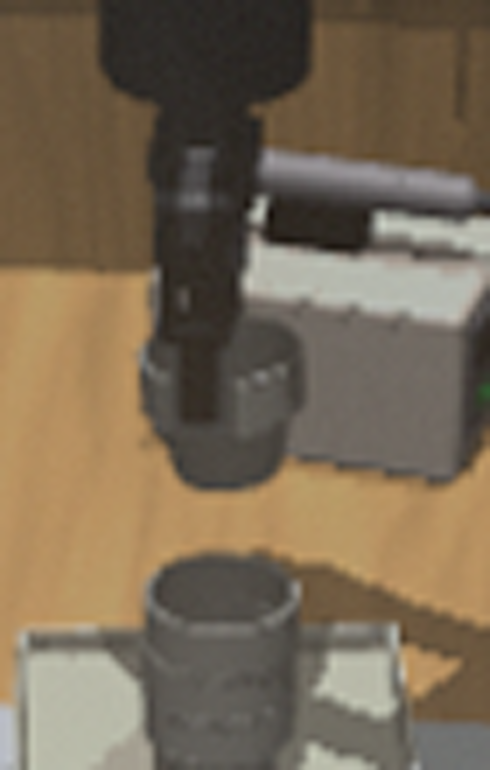

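In the crop the held cup's foot (at (228,480)) leans about 2 mm towards −x relative to its collar, roughly 0.05 rad. I'll straighten it with a small turn about tool y, shift x slightly, and retry gently.

>>> jog_arm(commands=[0,0,0,0,0.5,0,55,0.017,0,0,0,0,0,55,-0.02,0,0.4,0,0,0,55,-0.02,0,0.4,0,0,0,55,-0.015,0,0.3,0,0,0,55,-0.01,0,0.2,0,0,0,55,0,0,0,0,0,0,55,0,0,0,0,0,0,55])

```text
t: 37.7
tool_pos: [0.5706, -0.2901, 0.1053]
tool_rot: [3.14, -0.0, 0.081]
contact_force: [0.0, -0.7, -0.7]
opening: 0.0627
grip_force: 34.2
```

>>> jog_arm(commands=[-0.004,0,0.08,0,0,0,55,-0.002,0,0.05,0,0,0,55,0,0,0,0,0,0,55])

```text
t: 38.08
tool_pos: [0.5713, -0.2909, 0.0987]
tool_rot: [3.138, -0.0, 0.083]
contact_force: [-1.0, -0.6, 5.2]
opening: 0.0631
grip_force: 34.6
```

Still touching, so a clean regrasp is safer. I'll set this cup down at the free spot where cup C stood.

>>> jog_arm(commands=[0.021,0,-0.42,0,0,0,55,0.021,0,-0.42,0,0,0,55,0.021,0,-0.42,0,0,0,55,0.021,0,-0.42,0,0,0,55,-0.519,-0.016,-0.026,0,0,0,55,-0.519,-0.016,-0.026,0,0,0,55,-0.519,-0.016,-0.026,0,0,0,55,-0.519,-0.016,-0.026,0,0,0,55,-0.519,-0.016,-0.026,0,0,0,55,-0.519,-0.016,-0.026,0,0,0,55,-0.519,-0.016,-0.026,0,0,0,55,-0.025,0,0.5,0,0,0,55,-0.025,0,0.5,0,0,0,55,-0.025,0,0.5,0,0,0,55,-0.025,0,0.5,0,0,0,55,-0.025,0,0.5,0,0,0,55,0,0,0,0,0,0,55,0,0,0,0,0,0,55])

```text
t: 40.33
tool_pos: [0.3523, -0.2835, 0.0483]
tool_rot: [3.139, -0.0, 0.08]
contact_force: [0.2, -0.4, -0.1]
opening: 0.0631
grip_force: 34.2
```

```bash
python3 - <<'E'
from h import *
o=ctrl.get_obs();print(o['tool_pos'],o['tool_rot'])
ims=[eyes.get_image('top'),eyes.get_image('side')]
print('lid knob',centre(ims,(.391,-.199),.022,.034,.02)); print('S',centre(ims,(.563,-.290),.088,.106,.042))
W=pts(ims[1]);w=W[(np.hypot(W[...,0]-.347,W[...,1]+.2835)<.045)&(W[...,2]>.006)]
print(np.percentile(w[:,2],[1,3,10]).round(4))
save(ims[1],'side5.png',(350,120,440,210),6)
E
```

```text
[ 0.35231221 -0.28353475  0.04831557] [ 3.13937214e+00 -2.54842061e-04  8.01925857e-02]
lid knob [([0.3898, -0.199], [0.014, 0.015], 24, np.float64(0.0331)), ([0.3925, -0.2004], [0.014, 0.017], 26, np.float64(0.0319))]
S [([0.5615, -0.2855], [0.061, 0.062], 113, np.float64(0.0999)), ([0.5624, -0.2883], [0.06, 0.067], 152, np.float64(0.0984))]
[0.0259 0.035  0.0583]
```

View pics/side5.png

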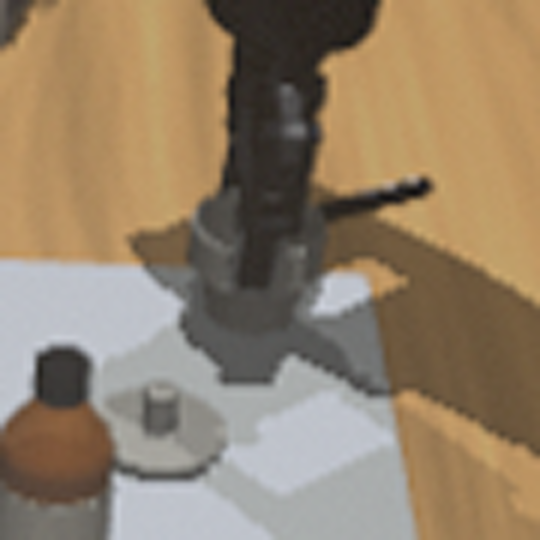

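The cup is over the free spot at (258,265), with the lid clear at (165,430). Lowering it.

>>> jog_arm(commands=[-0.01,0,0.2,0,0,0,55,-0.008,0,0.16,0,0,0,55,0,0,0,0,0,0,55])

```text
t: 40.8
tool_pos: [0.3524, -0.2828, 0.0272]
tool_rot: [-3.138, -0.0, -0.078]
contact_force: [-4.2, 6.4, 15.4]
opening: 0.0631
grip_force: 35.9
```

>>> jog_arm(commands=[0,0,0,0,0,0,85,0,0,0,0,0,0,85,0,0,0,0,0,0,85,0.008,0,-0.15,0,0,0,85,0.025,0,-0.5,0,0,0,85,0.025,0,-0.5,0,0,0,85,0.025,0,-0.5,0,0,0,85,0.025,0,-0.5,0,0,0,85,0,0,0,0,-0.5,0,85,0,0,-0.5,0,0,0,85,0,0,0,0,0,0,85,0,0,0,0,0,0,85])

```text
t: 42.3
tool_pos: [0.3516, -0.2828, 0.1843]
tool_rot: [-3.141, 0.0, 0.0]
contact_force: [-0.1, 0.7, -0.9]
opening: 0.085
grip_force: 0.0
```

```bash
python3 - <<'E'
from h import *
o=ctrl.get_obs();print(o['t'],o['tool_pos'],o['tool_rot'])
ims=[eyes.get_image('top')]+[eyes.get_image('side') for _ in range(2)]
print('cup',centre(ims,(.350,-.2835),.042,.054,.042)); print('S',centre(ims,(.563,-.290),.088,.106,.042))
W=np.concatenate([pts(i) for i in ims[1:]])
print(cyl(W,(.35,-.2835),.03,.048),cyl(W,(.563,-.289),.078,.096))
E
```

```text
42.3 [ 0.35160556 -0.28279659  0.18434384] [-3.14143862e+00  4.51294543e-04  2.13375133e-04]
cup [([0.3502, -0.2752], [0.049, 0.046], 28, np.float64(0.0513)), ([0.3463, -0.2815], [0.06, 0.068], 128, np.float64(0.0504)), ([0.3461, -0.2817], [0.061, 0.065], 130, np.float64(0.0504))]
S [([0.5614, -0.2856], [0.061, 0.061], 114, np.float64(0.0997)), ([0.5621, -0.2891], [0.061, 0.065], 155, np.float64(0.0982)), ([0.5621, -0.2885], [0.06, 0.064], 148, np.float64(0.0981))]
(array([ 0.3454, -0.2835]), 230) (array([ 0.5633, -0.2905]), 247)
```

>>> jog_arm(commands=[-0.095,0,0,0,0,0,85,0,0,0.5,0,0,0,85,0,0,0.5,0,0,0,85,0,0,0.5,0,0,0,85,0,0,0.5,0,0,0,85,0,0,0.5,0,0,0,85,0,0,0.2,0,0,0,85,0,0,0,0,0,0,85,0,0,0,0,0,0,85])

```text
t: 43.58
tool_pos: [0.3468, -0.2838, 0.024]
tool_rot: [3.14, -0.0, 0.002]
contact_force: [0.2, -0.7, -0.1]
opening: 0.0848
grip_force: 0.0
```

>>> jog_arm(commands=[0,0,0,0,0,0,62,0,0,0,0,0,0,55,0,0,0,0,0,0,55,0,0,0,0,0,0,55,0,0,0,0,0,0,55])

```text
t: 44.2
tool_pos: [0.3469, -0.2839, 0.0244]
tool_rot: [3.14, -0.0, 0.002]
contact_force: [-0.5, 1.4, 6.0]
opening: 0.0635
grip_force: 33.3
```

>>> jog_arm(commands=[0,0,-0.3,0,0,0,55,0,0,-0.5,0,0,0,55,0,0,-0.5,0,0,0,55,0,0,-0.5,0,0,0,55,0,0,-0.5,0,0,0,55,0,0,-0.5,0,0,0,55,0,0,0,0,0,0,55,0,0,0,0,0,0,55])

```text
t: 45.2
tool_pos: [0.3457, -0.2825, 0.1895]
tool_rot: [-3.141, 0.0, 0.002]
contact_force: [0.1, -0.6, -0.5]
opening: 0.063
grip_force: 33.4
```

```bash
python3 - <<'E'
from h import *
o=ctrl.get_obs();print(o['t'],o['tool_pos'],o['tool_rot'])
ims=[eyes.get_image('side') for _ in range(4)]
W=np.concatenate([pts(i) for i in ims])
for z,r in ((.172,.0218),(.18,.0234),(.186,.0245),(.197,.0315),(.207,.0315)): print(z,cyl(W,(.347,-.283),z-.005,z+.005,r))
for a,b in ((.168,.178),(.178,.188),(.188,.198),(.198,.208),(.208,.218)):
    print(a,[midx(i,(.347,-.283),a,b,.03)[0] for i in ims[:2]])
E
```

```text
45.2 [ 0.34573277 -0.28248982  0.18954067] [-3.14052694e+00  1.71227634e-04  1.51118900e-03]
0.172 (array([ 0.3439, -0.2821]), 188)
0.18 (array([ 0.3441, -0.2822]), 203)
0.186 (array([ 0.3441, -0.2822]), 158)
0.197 (array([ 0.344, -0.283]), 212)
0.207 (array([ 0.344 , -0.2828]), 218)
0.168 [array([0.3433, 0.0368]), array([0.3416, 0.0377])]
0.178 [array([0.3418, 0.0393]), array([0.3418, 0.0388])]
0.188 [array([0.3417, 0.0414]), array([0.3408, 0.0462])]
0.198 [array([0.3428, 0.0503]), array([0.3413, 0.0504])]
0.208 [array([0.3425, 0.054 ]), array([0.3422, 0.0537])]
```

The regrasped cup is upright, with collar and foot agreeing to within 1 mm. I'll move it above the stack and compare the two.

>>> jog_arm(commands=[0.456,0.016,0,0,0,0,55,0.456,0.016,0,0,0,0,55,0.456,0.016,0,0,0,0,55,0.456,0.016,0,0,0,0,55,0.456,0.016,0,0,0,0,55,0.456,0.016,0,0,0,0,55,0.456,0.016,0,0,0,0,55,0.456,0.016,0,0,0,0,55,0,0,0.4,0,0,0,55,0,0,0.433,0,0,0,55,0,0,0,0,0,0,55,0,0,0,0,0,0,55])

```text
t: 46.9
tool_pos: [0.5651, -0.2908, 0.1411]
tool_rot: [3.142, -0.0, 0.0]
contact_force: [0.3, 0.7, -0.5]
opening: 0.0634
grip_force: 33.4
```

```bash
python3 - <<'E'
from h import *
o=ctrl.get_obs();print(o['t'],o['tool_pos'],o['tool_rot'])
ims=[eyes.get_image('side') for _ in range(4)]
W=np.concatenate([pts(i) for i in ims])
for z,r in ((.126,.0224),(.132,.0236),(.152,.0315),(.16,.0315)): print('h',z,cyl(W,(.5633,-.29),z-.004,z+.004,r))
for a,b in ((.035,.05),(.056,.072),(.078,.094)): print('stack',a,cyl(W,(.563,-.289),a,b))
print([midx(i,(.563,-.29),.148,.166,.04)[0] for i in ims],[midx(i,(.563,-.29),.08,.096,.04)[0] for i in ims])
E
```

```text
46.9 [ 0.56514698 -0.29084958  0.14108614] [ 3.14150585e+00 -4.54490629e-04  3.00410106e-04]
h 0.126 (array([ 0.564 , -0.2912]), 136)
h 0.132 (array([ 0.5638, -0.2912]), 142)
h 0.152 (array([ 0.5639, -0.2913]), 150)
h 0.16 (array([ 0.564 , -0.2918]), 160)
stack 0.035 (array([ 0.5641, -0.2917]), 363)
stack 0.056 (array([ 0.5644, -0.2911]), 409)
stack 0.078 (array([ 0.5631, -0.2902]), 410)
[array([0.5638, 0.0547]), array([0.5642, 0.0543]), array([0.5642, 0.0538]), array([0.5645, 0.0538])] [array([0.5628, 0.0551]), array([0.5631, 0.0531]), array([0.5632, 0.0537]), array([0.563 , 0.0534])]
```

>>> jog_arm(commands=[-0.016,-0.014,0,0,0,0,55,0,0,0.25,0,0,0,55,0,0,0.25,0,0,0,55,0,0,0.133,0,0,0,55,0,0,0.05,0,0,0,55,0,0,0.05,0,0,0,55,0,0,0,0,0,0,55])

```text
t: 47.98
tool_pos: [0.5642, -0.2899, 0.0969]
tool_rot: [3.141, -0.0, 0.0]
contact_force: [-0.7, 0.1, -0.5]
opening: 0.0633
grip_force: 33.4
```

>>> jog_arm(commands=[0,0,0.04,0,0,0,55,0,0,0.027,0,0,0,55,0,0,0,0,0,0,55])

```text
t: 48.35
tool_pos: [0.5647, -0.2903, 0.0944]
tool_rot: [3.141, -0.0, 0.002]
contact_force: [-0.6, 0.5, 5.8]
opening: 0.063
grip_force: 33.9
```

>>> jog_arm(commands=[0,0,0,0,0,0,85,0,0,0,0,0,0,85,0,0,0,0,0,0,85,0,0,-0.3,0,0,0,85,0,0,-0.5,0,0,0,85,0,0,-0.5,0,0,0,85,0,0,-0.5,0,0,0,85,0,0,-0.1,0,0,0,85,0,0,0,0,0,0,85,0,0,0,0,0,0,85])

```text
t: 49.6
tool_pos: [0.5633, -0.2893, 0.2049]
tool_rot: [-3.14, 0.0, 0.004]
contact_force: [-0.1, 0.2, -0.3]
opening: 0.0851
grip_force: 0.0
```

```bash
python3 - <<'E'
from h import *
o=ctrl.get_obs();print(o['t'],o['tool_pos'],o['tool_rot'])
ims=[eyes.get_image('top')]+[eyes.get_image('side') for _ in range(2)]
print('S',centre(ims,(.563,-.290),.11,.128,.042)); print('lid knob',centre(ims,(.391,-.199),.022,.034,.02))
W=np.concatenate([pts(i) for i in ims[1:]])
for a,b in ((.035,.05),(.056,.072),(.078,.094),(.1,.116)): print('stack',a,cyl(W,(.563,-.289),a,b))
print('lid disc',cyl(W,(.392,-.2),.003,.0095,.032))
save(ims[1],'side6.png',(285,80,400,210),4.5)
E
```

```text
49.6 [ 0.5632957  -0.28933102  0.20486903] [-3.13996587e+00  3.03467149e-04  3.76868332e-03]
S [([0.5634, -0.3144], [0.017, 0.004], 11, np.float64(0.121)), ([0.5628, -0.2898], [0.061, 0.067], 157, np.float64(0.12)), ([0.5628, -0.2892], [0.062, 0.066], 152, np.float64(0.1201))]
lid knob [None, ([0.3922, -0.2001], [0.014, 0.015], 28, np.float64(0.0318)), ([0.3924, -0.2004], [0.014, 0.016], 29, np.float64(0.0316))]
stack 0.035 (array([ 0.564 , -0.2919]), 178)
stack 0.056 (array([ 0.5643, -0.2911]), 205)
stack 0.078 (array([ 0.5632, -0.2904]), 208)
stack 0.1 (array([ 0.5635, -0.2909]), 222)
lid disc (array([ 0.3936, -0.2035]), 73)
```

View pics/side6.png

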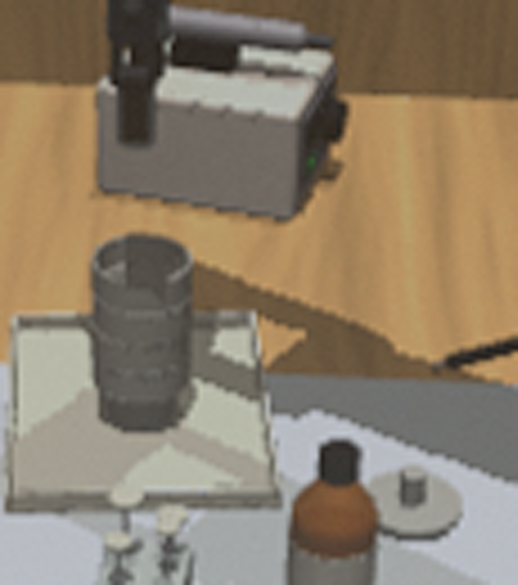

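Side crop: all four cups stand in one straight stack at (143,330), top at 120 mm as expected. The lid is at (412,500). Next, the lid.

>>> jog_arm(commands=[-0.358,-0.187,0,0,0,0,45,-0.358,-0.187,0,0,0,0,45,-0.358,-0.187,0,0,0,0,45,-0.358,-0.187,0,0,0,0,45,-0.358,-0.187,0,0,0,0,45,-0.358,-0.187,0,0,0,0,45,-0.358,-0.187,0,0,0,0,45,-0.358,-0.187,0,0,0,0,45,0,0,0.5,0,0,0,45,0,0,0.5,0,0,0,45,0,0,0.5,0,0,0,45,0,0,0.5,0,0,0,45,0,0,0.425,0,0,0,45,0,0,0,0,0,0,45,0,0,0,0,0,0,45])

```text
t: 51.62
tool_pos: [0.3926, -0.2004, 0.062]
tool_rot: [3.141, -0.0, 0.001]
contact_force: [-0.7, -0.2, 0.2]
opening: 0.0453
grip_force: 0.0
```

```bash
python3 - <<'E'
from h import *
ims=[eyes.get_image('top')]+[eyes.get_image('side') for _ in range(2)]
print('lid knob',centre(ims,(.391,-.199),.022,.034,.02));print('S',centre(ims,(.563,-.290),.11,.128,.042))
E
```

```text
lid knob [None, ([0.3924, -0.201], [0.014, 0.016], 27, np.float64(0.0306)), ([0.3925, -0.1998], [0.014, 0.013], 28, np.float64(0.032))]
S [([0.5607, -0.2859], [0.061, 0.062], 110, np.float64(0.1217)), ([0.5639, -0.2884], [0.062, 0.067], 158, np.float64(0.1197)), ([0.5635, -0.2892], [0.062, 0.067], 159, np.float64(0.1199))]
```

>>> jog_arm(commands=[0,0,0.4,0,0,0,45,0,0,0.38,0,0,0,45,0,0,0,0,0,0,45,0,0,0,0,0,0,10,0,0,0,0,0,0,8,0,0,0,0,0,0,8,0,0,0,0,0,0,8,0,0,0,0,0,0,8])

```text
t: 52.78
tool_pos: [0.3933, -0.2009, 0.0161]
tool_rot: [3.14, -0.0, 0.003]
contact_force: [-0.7, 0.7, 6.3]
opening: 0.0149
grip_force: 29.6
```

>>> jog_arm(commands=[0,0,-0.3,0,0,0,8,0,0,-0.5,0,0,0,8,0,0,-0.5,0,0,0,8,0,0,-0.5,0,0,0,8,0,0,-0.5,0,0,0,8,0,0,-0.5,0,0,0,8,0.357,0.186,0,0,0,0,8,0.357,0.186,0,0,0,0,8,0.357,0.186,0,0,0,0,8,0.357,0.186,0,0,0,0,8,0.357,0.186,0,0,0,0,8,0.357,0.186,0,0,0,0,8,0.357,0.186,0,0,0,0,8,0.357,0.186,0,0,0,0,8,0,0,0,0,0,0,8,0,0,0,0,0,0,8])

```text
t: 54.78
tool_pos: [0.5629, -0.289, 0.1821]
tool_rot: [-3.141, 0.0, 0.001]
contact_force: [0.3, 0.0, -0.8]
opening: 0.0146
grip_force: 29.3
```

```bash
python3 - <<'E'
from h import *
o=ctrl.get_obs();print(o['t'],o['tool_pos'],o['tool_rot'])
ims=[eyes.get_image('side') for _ in range(4)]
W=np.concatenate([pts(i) for i in ims])
print('stack',cyl(W,(.563,-.289),.1,.116),'lid disc',cyl(W,(.563,-.289),.168,.182,.032))
print([midx(i,(.563,-.29),.1,.117,.04)[0] for i in ims],[midx(i,(.563,-.29),.165,.182,.04)[0] for i in ims])
w=W[(np.hypot(W[...,0]-.563,W[...,1]+.29)<.04)&(W[...,2]>.13)]; print(np.histogram(w[:,2],np.arange(.14,.22,.005)))
save(ims[0],'side7.png',(285,60,365,170),5.4)
E
```

```text
54.775 [ 0.5629236  -0.28895609  0.18207991] [-3.14095788e+00  3.30690922e-04  1.49173013e-03]
stack (array([ 0.5634, -0.2908]), 447) lid disc (array([ 0.5614, -0.2907]), 205)
[array([0.5635, 0.0525]), array([0.5639, 0.0545]), array([0.5635, 0.0538]), array([0.5632, 0.053 ])] [array([0.5614, 0.0534]), array([0.5612, 0.053 ]), array([0.5615, 0.0535]), array([0.5615, 0.0547])]
(array([  0,   0,   0,   0,   5,  42, 550, 187,  28,  44,  73,  47,  68,
        69,  60]), array([0.14 , 0.145, 0.15 , 0.155, 0.16 , 0.165, 0.17 , 0.175, 0.18 ,
       0.185, 0.19 , 0.195, 0.2  , 0.205, 0.21 , 0.215]))
```

View pics/side7.png

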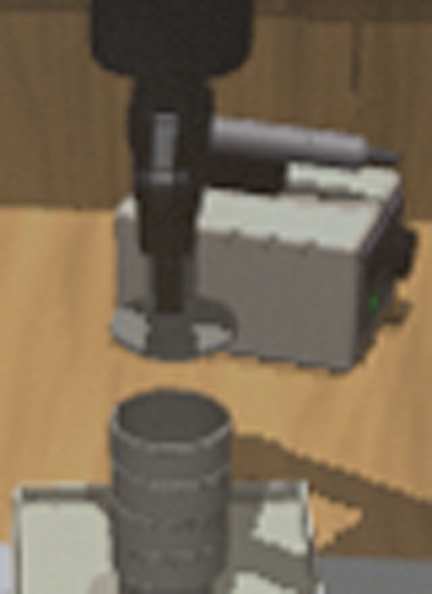

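The lid hangs level at (173,327) above the stack at (170,430). I'll shift x by +1.8 mm and lower it.

>>> jog_arm(commands=[0.03,0,0,0,0,0,8,0,0,0.3,0,0,0,8,0,0,0.3,0,0,0,8,0,0,0.15,0,0,0,8,0,0,0.06,0,0,0,8,0,0,0.04,0,0,0,8,0,0,0,0,0,0,8])

```text
t: 55.85
tool_pos: [0.5656, -0.2895, 0.1318]
tool_rot: [3.141, -0.0, 0.001]
contact_force: [-0.6, 0.3, 0.0]
opening: 0.0145
grip_force: 29.3
```

>>> jog_arm(commands=[0,0,0.035,0,0,0,8,0,0,0,0,0,0,8,0,0,0,0,0,0,8])

```text
t: 56.22
tool_pos: [0.5661, -0.2899, 0.1311]
tool_rot: [3.14, -0.0, 0.003]
contact_force: [-0.8, 2.1, 5.7]
opening: 0.0143
grip_force: 29.7
```

>>> jog_arm(commands=[0,0,0,0,0,0,30,0,0,0,0,0,0,40,0,0,0,0,0,0,40,0,0,-0.3,0,0,0,40,0,0,-0.5,0,0,0,40,0,0,-0.5,0,0,0,40,0,0,-0.5,0,0,0,40,0,0,-0.2,0,0,0,40,0,0,0,0,0,0,60,0,0,0,0,0,0,70])

```text
t: 57.48
tool_pos: [0.5648, -0.289, 0.2477]
tool_rot: [-3.14, 0.0, 0.003]
contact_force: [0.1, 0.2, -1.3]
opening: 0.07
grip_force: 0.0
```

```bash
python3 - <<'E'
from h import *
o=ctrl.get_obs();print(o['t'],o['tool_pos'],o['tool_rot'])
ims=[eyes.get_image('top')]+[eyes.get_image('side') for _ in range(3)]
W=np.concatenate([pts(i) for i in ims[1:]])
w=W[(np.hypot(W[...,0]-.564,W[...,1]+.29)<.031)&(np.hypot(W[...,0]-.564,W[...,1]+.29)>.013)&(W[...,2]>.115)&(W[...,2]<.135)]
A=np.c_[w[:,:2]-[.564,-.29],np.ones(len(w))]; print('disc plane',np.linalg.lstsq(A,w[:,2],rcond=None)[0].round(4),len(w))
print('knob',centre(ims,(.564,-.29),.138,.15,.02),cyl(W,(.563,-.29),.12,.124,.032))
for n,xy,h in (('b1',(.4415,-.109),.108),('b2',(.554,.113),.098),('jar',(.44,.008),.082)): print(n,centre(ims[:2],xy,h-.008,h+.007,.035))
save(ims[1],'side8.png',(285,80,400,210),4.5)
E
```

```text
57.475 [ 0.56476894 -0.28900049  0.24772003] [-3.14024746e+00  3.15785503e-04  3.24519891e-03]
disc plane [ 0.0006 -0.039   0.1229] 479
knob [None, ([0.5653, -0.2855], [0.014, 0.013], 23, np.float64(0.1466)), ([0.5653, -0.2859], [0.014, 0.013], 22, np.float64(0.1462)), ([0.5653, -0.2859], [0.014, 0.013], 22, np.float64(0.1466))] (array([ 0.5632, -0.2908]), 114)
b1 [([0.4398, -0.1075], [0.022, 0.021], 62, np.float64(0.111)), ([0.4433, -0.1088], [0.022, 0.024], 65, np.float64(0.1091))]
b2 [([0.5531, 0.1153], [0.019, 0.02], 52, np.float64(0.1005)), ([0.5561, 0.1124], [0.021, 0.023], 83, np.float64(0.0989))]
jar [([0.4392, 0.0096], [0.046, 0.046], 259, np.float64(0.085)), ([0.442, 0.0077], [0.048, 0.05], 291, np.float64(0.083))]
```

View pics/side8.png

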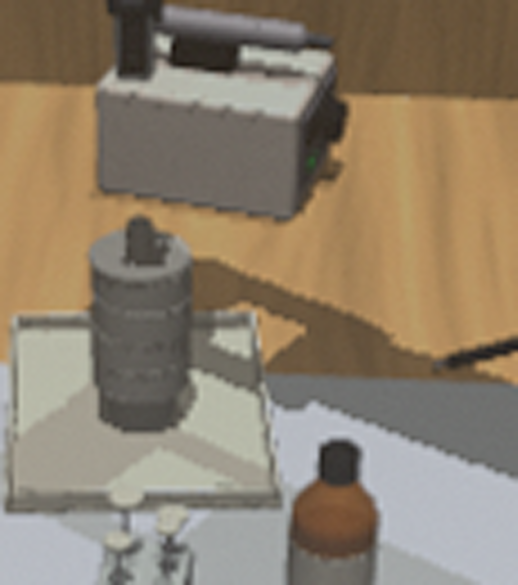

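Side crop: the lid sits flat on the stack at (140,260), with the knob top at 146.5 mm against 146 mm expected. Now bottle2, the white one.

>>> jog_arm(commands=[-0.012,-0.515,0,0,0,0,70,-0.012,-0.515,0,0,0,0,70,-0.012,-0.515,0,0,0,0,70,-0.012,-0.515,0,0,0,0,70,-0.012,-0.515,0,0,0,0,70,-0.012,-0.515,0,0,0,0,70,-0.012,-0.515,0,0,0,0,70,-0.012,-0.515,0,0,0,0,70,-0.012,-0.515,0,0,0,0,70,-0.012,-0.515,0,0,0,0,70,-0.012,-0.515,0,0,0,0,70,-0.012,-0.515,0,0,0,0,70,-0.012,-0.515,0,0,0,0,70,0,0,0.5,0,0,0,70,0,0,0.5,0,0,0,70,0,0,0.5,0,0,0,70,0,0,0,0,0,0,70,0,0,0,0,0,0,70])

```text
t: 59.92
tool_pos: [0.5566, 0.1124, 0.1604]
tool_rot: [-3.142, 0.0, -0.002]
contact_force: [0.2, 0.7, 1.2]
opening: 0.0699
grip_force: 0.0
```

>>> jog_arm(commands=[0,0,0.5,0,0,0,70,0,0,0.5,0,0,0,70,0,0,0.5,0,0,0,70,0,0,0.5,0,0,0,70,0,0,0,0,0,0,70,0,0,0,0,0,0,38,0,0,0,0,0,0,36,0,0,0,0,0,0,36,0,0,0,0,0,0,36,0,0,0,0,0,0,36], newtons=40)

```text
t: 61.18
tool_pos: [0.5582, 0.1124, 0.0422]
tool_rot: [-3.141, 0.0, -0.007]
contact_force: [-0.7, -0.7, 6.9]
opening: 0.0425
grip_force: 41.0
```

>>> jog_arm(commands=[0,0,-0.3,0,0,0,36,0,0,-0.5,0,0,0,36,0,0,-0.5,0,0,0,36,0,0,-0.5,0,0,0,36,0,0,-0.5,0,0,0,36,0,0,-0.5,0,0,0,36,0,0,-0.2,0,0,0,36,0,-0.526,0,0,0,0,36,0,-0.526,0,0,0,0,36,0,-0.526,0,0,0,0,36,0,-0.526,0,0,0,0,36,0,-0.526,0,0,0,0,36,0,-0.526,0,0,0,0,36,0,-0.526,0,0,0,0,36,0,-0.526,0,0,0,0,36,0,0,0.5,0,0,0,36,0,0,0.5,0,0,0,36,0,0,0.5,0,0,0,36,0,0,0,0,0,0,36,0,0,0,0,0,0,36])

```text
t: 63.68
tool_pos: [0.5565, 0.365, 0.1303]
tool_rot: [-3.141, 0.0, -0.001]
contact_force: [0.7, -0.4, -1.5]
opening: 0.0424
grip_force: 41.1
```

```bash
python3 - <<'E'
from h import *
o=ctrl.get_obs();print(o['t'],o['tool_pos'],o['tool_rot'])
ims=[eyes.get_image('top'),eyes.get_image('side')]
W=pts(ims[1])
w=W[(W[...,2]>.064)&(W[...,2]<.075)&(np.hypot(W[...,0]-.583,W[...,1]-.31)<.14)&(W[...,1]>.15)]
print('riser',cv2.minAreaRect(w[:,:2].astype(np.float32)*1000))
save(ims[1],'side9.png',(180,150,440,390),3)
for n,xy,h in (('b1',(.4415,-.109),.108),('jar',(.44,.008),.082)): print(n,centre(ims,xy,h-.008,h+.007,.035))
E
```

```text
63.675 [0.55648023 0.36500843 0.13031289] [-3.14109891e+00  3.42030129e-04 -1.29063622e-03]
riser ((585.1802978515625, 294.14990234375), (150.30850219726562, 220.4855499267578), 5.402215957641602)
b1 [([0.4397, -0.1074], [0.021, 0.021], 62, np.float64(0.1103)), None]
jar [([0.4393, 0.0097], [0.046, 0.046], 261, np.float64(0.0848)), ([0.4304, 0.0239], [0.025, 0.023], 27, np.float64(0.0829))]
```

View pics/side9.png

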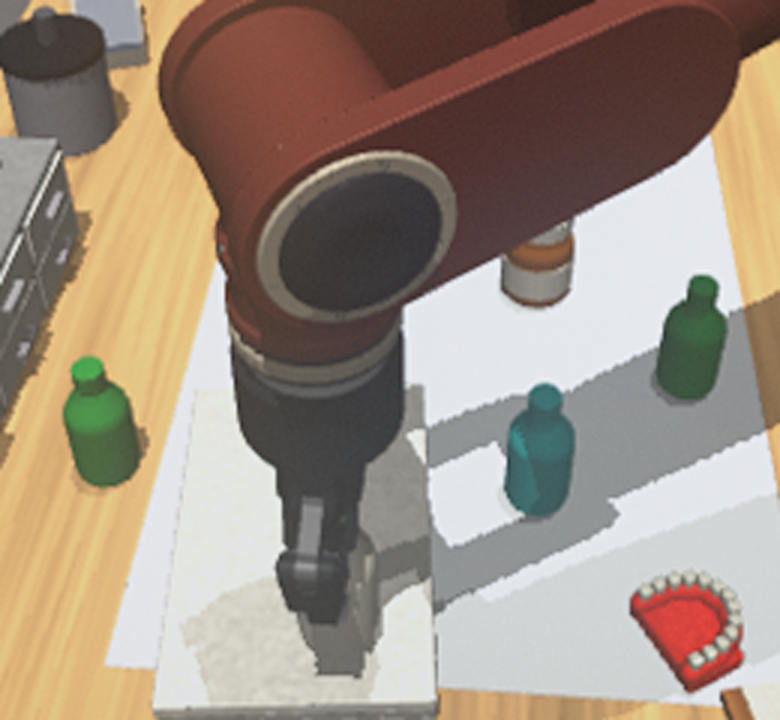

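The bottle hangs over the shelf at (340,620). The shelf's front edge is at row 710, and the target lies well inside the board. Lowering it.

>>> jog_arm(commands=[0,0,0.2,0,0,0,36,0,0,0.1,0,0,0,36,0,0,0,0,0,0,36,0,0,0,0,0,0,36])

```text
t: 64.28
tool_pos: [0.5567, 0.3649, 0.1123]
tool_rot: [-3.141, 0.0, -0.002]
contact_force: [-0.8, -1.1, 4.6]
opening: 0.042
grip_force: 41.7
```

>>> jog_arm(commands=[0,0,0,0,0,0,65,0,0,0,0,0,0,65,0,0,0,0,0,0,65,0,0,-0.3,0,0,0,65,0,0,-0.5,0,0,0,65,0,0,-0.5,0,0,0,65,0,0,-0.5,0,0,0,65,0,0,-0.5,0,0,0,65,0,0,0,0,0,0,80])

```text
t: 65.4
tool_pos: [0.5578, 0.3657, 0.2546]
tool_rot: [-3.138, 0.0, -0.012]
contact_force: [0.0, 0.4, 0.2]
opening: 0.0797
grip_force: 0.0
```

>>> jog_arm(commands=[-0.146,0.458,0,0,0,0,80,-0.146,0.458,0,0,0,0,80,-0.146,0.458,0,0,0,0,80,-0.146,0.458,0,0,0,0,80,-0.146,0.458,0,0,0,0,80,-0.146,0.458,0,0,0,0,80,-0.146,0.458,0,0,0,0,80,-0.146,0.458,0,0,0,0,80,-0.146,0.458,0,0,0,0,80,-0.146,0.458,0,0,0,0,80,-0.146,0.458,0,0,0,0,80,-0.146,0.458,0,0,0,0,80,-0.146,0.458,0,0,0,0,80,0,0,0.5,0,0,0,80,0,0,0.5,0,0,0,80,0,0,0.5,0,0,0,80,0,0,0.5,0,0,0,80,0,0,0,0,0,0,80,0,0,0,0,0,0,80])

```text
t: 67.78
tool_pos: [0.4425, 0.0076, 0.1301]
tool_rot: [3.142, -0.0, 0.001]
contact_force: [0.3, -0.9, 0.4]
opening: 0.0799
grip_force: 0.0
```

```bash
python3 - <<'E'
from h import *
ims=[eyes.get_image('top'),eyes.get_image('side')]
print('b2',centre(ims,(.555,.365),.16,.175,.03)); print('jar',centre(ims,(.442,.008),.074,.09,.035)); print('lidknob',centre(ims,(.564,-.29),.138,.15,.02))
E
```

```text
b2 [([0.5521, 0.3657], [0.02, 0.02], 60, np.float64(0.1698)), ([0.5542, 0.3646], [0.022, 0.022], 167, np.float64(0.1691))]
jar [None, ([0.442, 0.0078], [0.048, 0.053], 295, np.float64(0.0831))]
lidknob [([0.5627, -0.2859], [0.016, 0.016], 32, np.float64(0.1473)), ([0.5653, -0.2865], [0.014, 0.013], 25, np.float64(0.1457))]
```

>>> jog_arm(commands=[0,0,0.5,0,0,0,80,0,0,0.5,0,0,0,80,0,0,0.5,0,0,0,80,0,0,0.26,0,0,0,80,0,0,0,0,0,0,80,0,0,0,0,0,0,50,0,0,0,0,0,0,46,0,0,0,0,0,0,46,0,0,0,0,0,0,46,0,0,0,0,0,0,46], newtons=45)

```text
t: 69.12
tool_pos: [0.444, 0.0073, 0.0258]
tool_rot: [3.141, -0.0, 0.006]
contact_force: [-0.3, -0.6, 6.6]
opening: 0.0542
grip_force: 48.3
```

>>> jog_arm(commands=[0,0,-0.3,0,0,0,46,0,0,-0.5,0,0,0,46,0,0,-0.5,0,0,0,46,0,0,-0.5,0,0,0,46,0,0,-0.5,0,0,0,46,0,0,-0.5,0,0,0,46,0,0,-0.367,0,0,0,46,0.263,-0.428,0,0,0,0,46,0.263,-0.428,0,0,0,0,46,0.263,-0.428,0,0,0,0,46,0.263,-0.428,0,0,0,0,46,0.263,-0.428,0,0,0,0,46,0.263,-0.428,0,0,0,0,46,0.263,-0.428,0,0,0,0,46,0.263,-0.428,0,0,0,0,46,0.263,-0.428,0,0,0,0,46,0.263,-0.428,0,0,0,0,46,0.263,-0.428,0,0,0,0,46,0,0,0,0,0,0,46,0,0,0,0,0,0,46])

```text
t: 71.62
tool_pos: [0.6153, 0.2896, 0.2132]
tool_rot: [3.141, -0.0, -0.002]
contact_force: [0.6, -0.9, -1.3]
opening: 0.0544
grip_force: 48.3
```

>>> jog_arm(commands=[0,0,0.5,0,0,0,46,0,0,0.5,0,0,0,46,0,0,0.5,0,0,0,46,0,0,0.167,0,0,0,46,0,0,0.2,0,0,0,46,0,0,0.1,0,0,0,46,0,0,0,0,0,0,46,0,0,0,0,0,0,46])

```text
t: 72.62
tool_pos: [0.6163, 0.2902, 0.0966]
tool_rot: [-3.141, 0.0, -0.002]
contact_force: [-0.8, 0.4, -1.7]
opening: 0.0545
grip_force: 48.3
```

>>> jog_arm(commands=[0,0,0.03,0,0,0,46,0,0,0,0,0,0,46,0,0,0,0,0,0,46])

```text
t: 73.0
tool_pos: [0.6164, 0.2903, 0.0959]
tool_rot: [-3.141, 0.0, -0.002]
contact_force: [-2.0, -0.9, 6.1]
opening: 0.0544
grip_force: 48.9
```

>>> jog_arm(commands=[0,0,0,0,0,0,70,0,0,0,0,0,0,74,0,0,0,0,0,0,74,0,0,-0.3,0,0,0,74,0,0,-0.5,0,0,0,74,0,0,-0.5,0,0,0,74,0,0,-0.5,0,0,0,74,0,0,-0.5,0,0,0,74,0,0,-0.2,0,0,0,74,0,0,0,0,0,0,74])

```text
t: 74.25
tool_pos: [0.6163, 0.2902, 0.2455]
tool_rot: [-3.141, 0.0, -0.004]
contact_force: [0.6, 0.8, -1.1]
opening: 0.0739
grip_force: 0.0
```

>>> jog_arm(commands=[-0.191,0.444,0,0,0,0,74,-0.191,0.444,0,0,0,0,74,-0.191,0.444,0,0,0,0,74,-0.191,0.444,0,0,0,0,74,-0.191,0.444,0,0,0,0,74,-0.191,0.444,0,0,0,0,74,-0.191,0.444,0,0,0,0,74,-0.191,0.444,0,0,0,0,74,-0.191,0.444,0,0,0,0,74,-0.191,0.444,0,0,0,0,74,-0.191,0.444,0,0,0,0,74,-0.191,0.444,0,0,0,0,74,-0.191,0.444,0,0,0,0,74,-0.191,0.444,0,0,0,0,74,-0.191,0.444,0,0,0,0,74,0,0,0.5,0,0,0,74,0,0,0.5,0,0,0,74,0,0,0.5,0,0,0,74,0,0,0,0,0,0,74,0,0,0,0,0,0,74])

```text
t: 76.75
tool_pos: [0.444, -0.1096, 0.1543]
tool_rot: [3.142, -0.0, 0.0]
contact_force: [0.4, 0.4, 0.5]
opening: 0.0741
grip_force: 0.0
```

```bash
python3 - <<'E'
from h import *
ims=[eyes.get_image('top'),eyes.get_image('side')]
print('b2',centre(ims,(.555,.365),.16,.175,.03)); print('jar',centre(ims,(.615,.29),.144,.16,.035)); print('b1',centre(ims,(.4434,-.1095),.1,.115,.035))
E
```

```text
b2 [([0.5516, 0.366], [0.02, 0.021], 61, np.float64(0.1702)), ([0.5541, 0.3645], [0.021, 0.023], 172, np.float64(0.1691))]
jar [([0.6112, 0.2926], [0.05, 0.047], 286, np.float64(0.1554)), ([0.6142, 0.292], [0.048, 0.051], 619, np.float64(0.153))]
b1 [None, ([0.4433, -0.1098], [0.022, 0.025], 61, np.float64(0.1086))]
```

>>> jog_arm(commands=[0,0,0.5,0,0,0,74,0,0,0.5,0,0,0,74,0,0,0.5,0,0,0,74,0,0,0.27,0,0,0,74,0,0,0,0,0,0,74,0,0,0,0,0,0,46,0,0,0,0,0,0,42,0,0,0,0,0,0,42,0,0,0,0,0,0,42,0,0,0,0,0,0,42])

```text
t: 78.1
tool_pos: [0.4455, -0.1103, 0.0497]
tool_rot: [3.14, -0.0, 0.006]
contact_force: [-0.4, -0.3, 5.9]
opening: 0.0479
grip_force: 47.2
```

>>> jog_arm(commands=[0,0,-0.3,0,0,0,42,0,0,-0.5,0,0,0,42,0,0,-0.5,0,0,0,42,0,0,-0.5,0,0,0,42,0,0,-0.5,0,0,0,42,0,0,-0.5,0,0,0,42,0,0,-0.2,0,0,0,42,0.162,-0.46,0,0,0,0,42,0.162,-0.46,0,0,0,0,42,0.162,-0.46,0,0,0,0,42,0.162,-0.46,0,0,0,0,42,0.162,-0.46,0,0,0,0,42,0.162,-0.46,0,0,0,0,42,0.162,-0.46,0,0,0,0,42,0.162,-0.46,0,0,0,0,42,0.162,-0.46,0,0,0,0,42,0.162,-0.46,0,0,0,0,42,0.162,-0.46,0,0,0,0,42,0.162,-0.46,0,0,0,0,42,0,0,0,0,0,0,42])

```text
t: 80.6
tool_pos: [0.56, 0.2229, 0.2259]
tool_rot: [3.141, 0.003, -0.004]
contact_force: [-0.8, -0.7, -1.6]
opening: 0.0478
grip_force: 47.1
```

>>> jog_arm(commands=[0,0,0,0,0,0,42,0,0,0.5,0,0,0,42,0,0,0.5,0,0,0,42,0,0,0.5,0,0,0,42,0,0,0.2,0,0,0,42,0,0,0.1,0,0,0,42,0,0,0,0,0,0,42,0,0,0,0,0,0,42])

```text
t: 81.6
tool_pos: [0.5613, 0.2218, 0.121]
tool_rot: [-3.141, 0.0, -0.003]
contact_force: [0.3, 0.3, -0.8]
opening: 0.0479
grip_force: 47.1
```

>>> jog_arm(commands=[0,0,0.03,0,0,0,42,0,0,0,0,0,0,42,0,0,0,0,0,0,42])

```text
t: 81.98
tool_pos: [0.5615, 0.2219, 0.1198]
tool_rot: [-3.141, 0.0, -0.004]
contact_force: [-1.5, -0.7, 5.8]
opening: 0.0477
grip_force: 47.8
```

>>> jog_arm(commands=[0,0,0,0,0,0,60,0,0,0,0,0,0,66,0,0,0,0,0,0,66,0,0,-0.3,0,0,0,66,0,0,-0.5,0,0,0,66,0,0,-0.5,0,0,0,66,0,0,-0.5,0,0,0,66,0,0,-0.5,0,0,0,66,-0.3,0.5,0,0,0,0,66,-0.3,0.5,0,0,0,0,66,-0.3,0.5,0,0,0,0,66,-0.3,0.5,0,0,0,0,66,-0.3,0.5,0,0,0,0,66,-0.3,0.5,0,0,0,0,66,0,0,0,0,0,0,66,0,0,0,0,0,0,66])

```text
t: 83.98
tool_pos: [0.4529, 0.0419, 0.257]
tool_rot: [-3.141, 0.001, -0.003]
contact_force: [1.4, -0.1, 0.6]
opening: 0.0662
grip_force: 0.0
```

```bash
python3 - <<'E'
from h import *
o=ctrl.get_obs();print(o['t'],o['tool_pos'],o['contact_force'])
ims=[eyes.get_image('top'),eyes.get_image('side')]
print('b1',centre(ims,(.56,.222),.17,.186,.03));print('b2',centre(ims,(.555,.365),.16,.175,.03)); print('jar',centre(ims,(.615,.29),.144,.16,.035)); print('lidknob',centre(ims,(.564,-.29),.138,.15,.02))
W=pts(ims[1])
for a,b in ((.035,.05),(.056,.072),(.078,.094),(.1,.116)): print('stack',a,cyl(W,(.563,-.289),a,b))
save(ims[0],'topF.png',s=1.25); save(ims[1],'sideF.png',s=1.25)
E
```

```text
83.975 [0.45287821 0.0418818  0.25699216] [ 1.42668042 -0.10174134  0.62688989]
b1 [([0.5565, 0.2241], [0.023, 0.022], 73, np.float64(0.1808)), ([0.5588, 0.2228], [0.022, 0.025], 137, np.float64(0.1786))]
b2 [([0.5513, 0.3662], [0.02, 0.021], 61, np.float64(0.1703)), ([0.5542, 0.3643], [0.021, 0.022], 171, np.float64(0.1692))]
jar [([0.6114, 0.2927], [0.05, 0.048], 285, np.float64(0.1548)), ([0.6143, 0.2919], [0.049, 0.049], 624, np.float64(0.1531))]
lidknob [([0.5623, -0.2859], [0.015, 0.015], 33, np.float64(0.1481)), ([0.5653, -0.2851], [0.014, 0.016], 25, np.float64(0.1461))]
stack 0.035 (array([ 0.5642, -0.2915]), 89)
stack 0.056 (array([ 0.5641, -0.2906]), 102)
stack 0.078 (array([ 0.5629, -0.2902]), 99)
stack 0.1 (array([ 0.5636, -0.2908]), 108)
```

View pics/sideF.png

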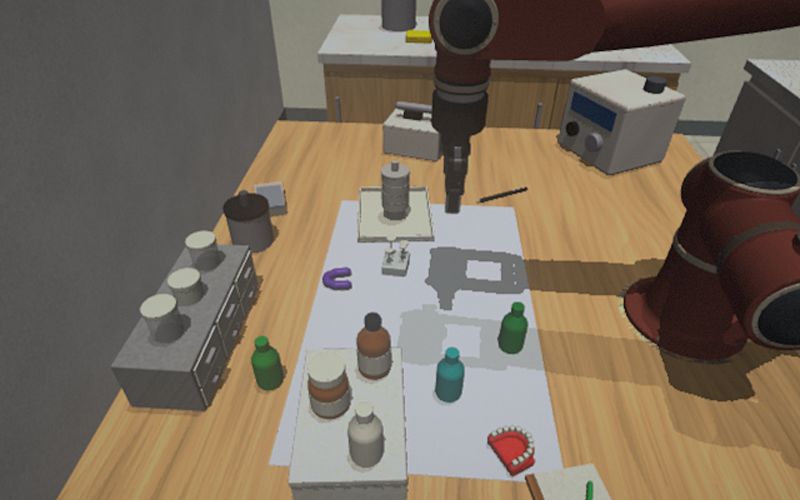

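The final side view shows the lidded stack on the tray at (395,190). The amber bottle (373,345), jar (328,385) and white bottle (365,435) stand upright on the riser. The model, impression, wheel stand and look-alikes are where they were, so I'm handing in.

```bash
python3 -c "
from station import job
print(job.finish_job())"
```

```text
the job is handed in; nothing more can be done
None
```

The job is handed in: all four cups are nested on the tray with the lid flat on top, and both bottles and the jar stand upright on the riser. The fourth cup jammed at first and nudged the stack about 2 mm, so I set it down and regrasped it, and it then went fully home.

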